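Fill the carousel jar with carving blanks

ROBOT

A 7-joint arm with a two-finger parallel gripper is mounted at the origin on the work surface. World frame = base frame: x ahead of the robot, y to its left, z up, the work surface at z = 0. Lengths are in m, angles in rad, forces in N, time in s.
With the tool pointing down it reaches from about 0.425 to 0.875 m from the base axis. Payload 4.7 kg.
Tool frame: the origin (TCP) lies at the centre of the arm's flange, where the gripper is bolted on; the fingertips stand 173 mm ahead of it and the grasp point (between the pads) lies 155 mm ahead of it; z points along the fingers, y is the line along which they close (so a half turn about z gives the same grasp; the last joint's range is limited). The gripper opens to 85 mm and grips with 20 to 120 N. Pads are 22 mm wide; open, the fingers measure 114 mm over their backs; the gripper's body (76 mm by 85 mm) begins 54 mm behind the grasp point. The pads swing forward as they close: fully open they stand 13 mm farther back than shut.
Start: joints at [-1.187, 0.321, -0.07, 1.45, 0.023, 1.371, -0.057], TCP at [0.235, 0.606, 0.405] pointing down, gripper open.
Joint ranges: [-2.86, 2.86], [-0.3, 2.09], [-1.38, 1.24], [0.06, 2.45], [-1.56, 4.7], [0.09, 2.05], [-2.69, 2.69]. Speed limits (rad/s): [2.57, 2.57, 3.14, 3.14, 3.14, 3.14, 3.14].

INTERFACE

Orientations are given as a 3x3 rotation matrix whose columns are the frame's x, y, z axes.
In Python, from rig import robot gives the robot as it stands.
- The arm moves only by the shell command python3 -m inch 'ROWS' [OPENING]. ROWS is JSON, a list of rows, each a list of 4 numbers: the shift along the tool's x, y, z in cm, then the turn about the tool's z in degrees. In form: [[x, y, z, yaw], ...]. A call has 1 to 8 rows; each row is the pose to reach, as a shift and turn from the pose commanded when the call began, along the tool's axes at that moment; what a row does not reach only later rows make up. A row lasts 1/10 s, in which the tool goes at most 50 mm and 8.59 degrees, less where a joint would pass 70% of its speed; a pose out of reach is approached as far as the arm can. A call with a gripper value outside its range is refused whole. OPENING is the closure, from -1 (fully open) to 1 (shut), so that 0 is half open, set as the call begins (- or left out, the last holds). The fingers move at their own pace and stop on an object; the grip force is fixed at half the most. Time passes only in rows, so rows that repeat a pose let the fingers close. It gives the time, the measured TCP pose, the force, the opening and the grip force at its end, in the units of the state.
- robot.state(): the state, without advancing time (a new reading comes with each control period).
- robot.camera(name): name is "scene" or "side" or "wrist"; returns a dict with "color" (480x640x3 uint8, red, green, blue), "mtx" (3x3 intrinsics, pixels), "k1" (the pictures are not rectified: a ray, as slopes to the right and down, at radius r is drawn at 1 + k1 r^2 times it, then the intrinsics apply), "R" (3x3) and "t" (3): a world point X has camera coordinates R X + t. Camera axes: x right, y down, z forward; pixel columns grow to the right and rows downward; lengths in m; the calibration is good to about 2 mm. A picture is of the moment at which its call begins. There is no depth.
- robot.job_done(): hands the job in; it is judged then, once.
The state is a dict: "time": time; "q": joint angles; "joint_vel": joint speeds; "effort": joint torques, N m; "position": TCP position; "eef_rot": TCP orientation; "contact_force": force on the tool from outside, world axes, zero at the start; "moment": the same for the moment, N m; "gripper_width": opening from 0.0 (shut) to 1.0 (fully open); "gripper_force": force on a finger pad.
Only numpy, scipy, OpenCV 4.12 (cv2) and the standard library are available. Lean on these libraries where they do the work, as an engineer would, in place of code of your own. Each camera call takes 0.05 s, during which the arm holds its last target. There are 200 camera calls.

TASK

Gather all the loose dowel blanks into the scoop and turn the jar carousel by its grip bar until its black pointer points at the steel fork, which brings the open jar under the funnel. Then, with all the blanks in the scoop in one load, pour them through the funnel into the jar. Last, turn the carousel on until the pointer points at the brass take-off mark, and leave the empty scoop standing flat on the cork mat, without disturbing the bench hook, paint jar or sanding block.

Things in the scene. Friction and masses are not known exactly. Their poses are not given: they have to be found in the camera images.
- carousel (a joint): Angle (rad) of the jar carousel about its vertical axis, counter-clockwise from above positive, range -3 to 3; 0: pointer at the steel fork, open jar exactly under the funnel. Stays where left; friction 0.06 N m. A beech disc 306 mm across, top 18 mm above the table, with three clear jars 82 mm high, 82 mm across, 110 mm from the axis: two lidded and full, the one opposite the pointer open.
- grip_bar (a point): Centre of the dark wooden grip bar on the carousel's post, on the carousel axis, 183 mm above the table. The bar is 66 mm long (this frame's x, square to the pointer), 16 mm wide (y, the pointer's direction) and 40 mm high; its underside is 5 mm above the funnel rim. Grip it across its width from above to turn the carousel.
- pointer_tip (a point): Tip of the black pointer, a rib 10 mm wide along the disc, 147 mm from the carousel axis, on the side opposite the open jar. Its frame turns with the carousel.
- jar_floor (a point): Centre of the inner floor of the open jar, 22 mm above the table; z up. Inside diameter 74 mm, depth to the rim 78 mm. It turns with the carousel, 110 mm from the axis.
- funnel_mouth (a point): Centre of the steel funnel's upper rim, 158 mm above the table. Rim 136 mm across, 52 mm tall, walls about 52 degrees steep, outlet 66 mm wide, 6 mm above the jar rims. Fixed to a mast on the side away from the carousel axis; 110 mm from that axis.
- fill_mark (a point): Point that the pointer tip reaches when it points at the steel fork: two upright steel cheeks 22 mm apart on the edge of the round plywood base (400 mm across), opposite the funnel, 158 to 188 mm from the axis, 22 mm high.
- takeoff_mark (a point): Point that the pointer tip reaches when it points at the brass take-off mark, a radial brass bar 8 mm wide with a round knob on the edge of the plywood base (158 to 197 mm from the axis, about 28 mm high). Its place round the base differs from start to start: carousel angles between -2.0 and -0.8.
- scoop: Open aluminium scoop, about 160 g. Origin: underside of the floor's centre; x points to the open pouring lip, z up. Floor 80 (x) by 78 mm (y), 3 mm thick; back and side walls 36 mm high, 3 mm thick. From x = 40 mm the floor rises at 20 degrees over 21 mm to the lip; no front wall. Blanks slide out when the lip is tipped well down (60 degrees or more). Starts empty on the mat.
- scoop_handle (a point): Where to grip the scoop: 65 mm behind its origin, 60 mm above its underside; same axes. The handle is an upright wooden fin behind the back wall, 14 mm thick (y), 40 to 90 mm behind the origin, 16 to 78 mm above the underside, so it can be pinched across its thickness with the fingers pitched forward or back in its plane.
- scoop_lip (a point): Middle of the scoop's pouring lip, 60 mm in front of its origin, 10 mm above its underside.
- mat: Cork mat 240 mm (x) by 140 mm (y), 3 mm thick, fixed to the table; origin at the centre of its underside.
- blank0: Dowel blank: plain wooden cylinder 25 mm in diameter, 32 mm long, 16 g, origin at its centre, z along its axis. Starts upright on the table beside the carousel. Between 3 and 5 of the five are present.
- blank1: Dowel blank: plain wooden cylinder 25 mm in diameter, 32 mm long, 16 g, origin at its centre, z along its axis. Starts upright on the table beside the carousel. Between 3 and 5 of the five are present.
- blank2: Dowel blank: plain wooden cylinder 25 mm in diameter, 32 mm long, 16 g, origin at its centre, z along its axis. Starts upright on the table beside the carousel. Between 3 and 5 of the five are present.
- blank3: Dowel blank: plain wooden cylinder 25 mm in diameter, 32 mm long, 16 g, origin at its centre, z along its axis. Starts upright on the table beside the carousel. Between 3 and 5 of the five are present.
- blank4: Dowel blank: plain wooden cylinder 25 mm in diameter, 32 mm long, 16 g, origin at its centre, z along its axis. Starts upright on the table beside the carousel. Between 3 and 5 of the five are present.
- bench_hook: Bystander: wooden bench hook block 100 x 70 x 57 mm with a brass screw; leave alone.
- paint_jar: Bystander: closed paint jar 60 mm across, 75 mm high; leave alone.
- sanding_block: Bystander: cork sanding block 70 x 40 x 30 mm; leave alone.
There are look-alikes about, which are no part of the job. Leave any pink look-alike of the blank4 alone. What is shaped like the blank0 but green is not meant.

How it is judged:
On the way, in this order (a step that is already met when the one before it is completed fails the run):
1. With the open jar under the funnel (pointer at the fork within 10 mm), all the blanks are carried over the funnel in the scoop (x of blank0 in the frame of scoop between -0.045 and 0.065 m and y of blank0 in the frame of scoop between -0.042 and 0.042 m and z of blank0 in the frame of scoop between 0 and 0.06 m and x of blank1 in the frame of scoop between -0.045 and 0.065 m and y of blank1 in the frame of scoop between -0.042 and 0.042 m and z of blank1 in the frame of scoop between 0 and 0.06 m and x of blank2 in the frame of scoop between -0.045 and 0.065 m and y of blank2 in the frame of scoop between -0.042 and 0.042 m and z of blank2 in the frame of scoop between 0 and 0.06 m and x of blank3 in the frame of scoop between -0.045 and 0.065 m and y of blank3 in the frame of scoop between -0.042 and 0.042 m and z of blank3 in the frame of scoop between 0 and 0.06 m and x of blank4 in the frame of scoop between -0.045 and 0.065 m and y of blank4 in the frame of scoop between -0.042 and 0.042 m and z of blank4 in the frame of scoop between 0 and 0.06 m and horizontal distance between pointer_tip and fill_mark below 0.01 m and height (world z) of scoop above 0.12 m and horizontal distance between scoop and funnel_mouth below 0.15 m), for 0.1 s.
2. All the blanks are in the open jar, which is still under the funnel (horizontal distance between each of blank0, blank1, blank2, blank3, blank4 and jar_floor below 0.036 m and z of blank0 in the frame of jar_floor between 0 and 0.078 m and z of blank1 in the frame of jar_floor between 0 and 0.078 m and z of blank2 in the frame of jar_floor between 0 and 0.078 m and z of blank3 in the frame of jar_floor between 0 and 0.078 m and z of blank4 in the frame of jar_floor between 0 and 0.078 m and horizontal distance between pointer_tip and fill_mark below 0.01 m), for 0.2 s.
At the end, for the whole second after the job is handed in: All the blanks present lie in the open jar, the pointer tip is within 10 mm of the brass take-off mark's point (about 4 degrees) and the carousel stands still, and the scoop stands level (0.1 rad) at rest on the cork mat, its origin within 90 mm (along) and 60 mm (across) of the mat's centre (horizontal distance between each of blank0, blank1, blank2, blank3, blank4 and jar_floor below 0.036 m and z of blank0 in the frame of jar_floor between 0 and 0.078 m and z of blank1 in the frame of jar_floor between 0 and 0.078 m and z of blank2 in the frame of jar_floor between 0 and 0.078 m and z of blank3 in the frame of jar_floor between 0 and 0.078 m and z of blank4 in the frame of jar_floor between 0 and 0.078 m and horizontal distance between pointer_tip and takeoff_mark below 0.01 m and linear speed of each of blank0, blank1, blank2, blank3, blank4, scoop below 0.03 m/s and velocity of joint carousel between -0.05 and 0.05 rad/s and angle between scoop's own z axis and vertical below 0.1 rad and height (world z) of scoop below 0.01 m and x of scoop in the frame of mat between -0.09 and 0.09 m and y of scoop in the frame of mat between -0.06 and 0.06 m); the robot touches nothing.
It fails at once if bench_hook pushed more than 40 mm (distance of bench_hook from where it was at the start of the episode above 0.04 m).
It fails at once if paint_jar pushed more than 40 mm (distance of paint_jar from where it was at the start of the episode above 0.04 m).
It fails at once if sanding_block pushed more than 40 mm (distance of sanding_block from where it was at the start of the episode above 0.04 m).
Of blank0, blank1, blank2, blank3, blank4 only 3 to 5 are there at a start; the rules pass over those that are not, and their reading is None.
At some moment in a run one of blank0, blank1, blank2, blank3, blank4, scoop may be knocked a few centimetres aside while the robot is not near it.
It also fails if it takes over 210 s, if anything falls off the work surface, if the arm or the gripper's body presses on something with over 40 N, if the wrist force passes 120 N, or if a joint passes its speed limit or range.

## Working session

There is one attempt and no reset: what is moved stays moved. The work goes in short steps, Python scripts to look and compute and a shell command to move; the robot and the scene stay as the last step left them, time stands still between calls to the robot, and variables do not carry over. Pictures are saved under pics/ and viewed, at most 14 in all, crops included, and the job is handed in when it is done.

```bash
mkdir -p pics; ls; cat > h.py <<'E'
import numpy as np,cv2
from rig import robot
def shot(n,f):
    c=robot.camera(n); cv2.imwrite('pics/%s.png'%f,c['color'][:,:,::-1])
    np.savez('pics/%s.npz'%f,**{k:np.array(v) for k,v in c.items()}); return c
def load(f): return dict(np.load('pics/%s.npz'%f))
def ray(c,u,v):
    m=c['mtx']; d=np.array([(u-m[0,2])/m[0,0],(v-m[1,2])/m[1,1]]); s=d.copy()
    for _ in range(20): s=d/(1+float(c['k1'])*(s@s))
    R=np.array(c['R']); return -R.T@np.array(c['t']), R.T@np.array([s[0],s[1],1])
def at(c,u,v,z):
    o,d=ray(c,u,v); return o+d*(z-o[2])/d[2]
def pix(c,X):
    p=np.array(c['R'])@np.array(X)+np.array(c['t']); s=p[:2]/p[2]; s=s*(1+float(c['k1'])*(s@s)); m=c['mtx']
    return np.array([m[0,0]*s[0]+m[0,2],m[1,1]*s[1]+m[1,2]])
def st():
    s=robot.state(); print(round(s['time'],2),np.round(s['position'],4),np.round(s['eef_rot'],3).tolist(),'F',np.round(s['contact_force'],1),'w',round(s['gripper_width'],3),'gf',round(s['gripper_force'],1)); return s
E
python3 - <<'E'
from h import *
for n in ('scene','side'):
    c=shot(n,n+'0'); print(n,c['mtx'].tolist(),c['k1'],-np.array(c['R']).T@c['t'],np.round(c['R'],2).tolist())
st()
E
```

```text
pics
scene [[519.021980196897, 0.0, 320.4250134999392], [0.0, 519.021980196897, 250.5062279922567], [0.0, 0.0, 1.0]] -0.03432387530503157 [1.2298122  0.3191825  0.75301303] [[-0.38, 0.92, 0.02], [0.59, 0.26, -0.77], [-0.71, -0.28, -0.64]]
side [[452.4604688051071, 0.0, 315.31935886013645], [0.0, 452.4604688051071, 232.09461132279148], [0.0, 0.0, 1.0]] -0.033803693773661506 [ 0.35109754 -0.64231565  0.76099564] [[0.95, -0.31, -0.0], [-0.21, -0.63, -0.75], [0.23, 0.71, -0.66]]
0.1 [0.2349 0.6059 0.4037] [[-0.932, 0.361, -0.001], [0.361, 0.932, -0.002], [-0.0, -0.002, -1.0]] F [-0.6 -0.2  0.5] w 0.998 gf 0.0
```

View pics/scene0.png

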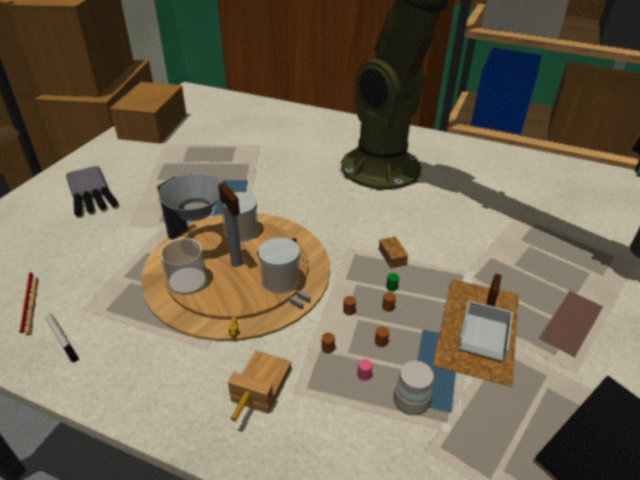

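View pics/side0.png

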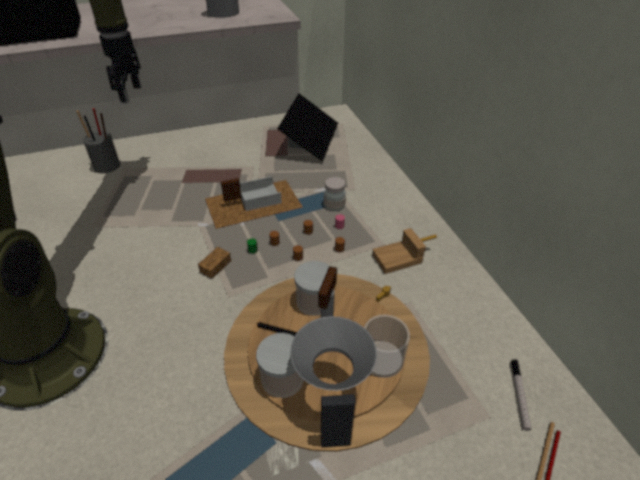

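```bash
cat > m.py <<'E'
from h import *
a=load('scene0');b=load('side0')
def tri(p,q):
    o1,d1=ray(a,*p);o2,d2=ray(b,*q)
    A=np.array([d1,-d2]).T; t=np.linalg.lstsq(A,o2-o1,rcond=None)[0]
    x,y=o1+d1*t[0],o2+d2*t[1]; return (x+y)/2,np.linalg.norm(x-y)
def P(n,p,q):
    x,e=tri(p,q); print(n,np.round(x,3),'err',round(e,4))
# colour blobs
for nm,c in(('a',a),('b',b)):
    hsv=cv2.cvtColor(c['color'],cv2.COLOR_RGB2HSV)
    for cn,lo,hi in(('or',(5,170,50),(14,255,190)),('gr',(55,170,40),(80,255,255)),('pk',(160,100,80),(179,255,255)),('yel',(18,190,100),(28,255,255))):
        m=cv2.inRange(hsv,lo,hi); n,l,s,ce=cv2.connectedComponentsWithStats(m)
        for i in range(1,n):
            if 40<s[i,4]<400 and ce[i][1]>130: print(nm,cn,s[i,4],np.round(ce[i],1),np.round(at(c,*ce[i],0.016),3))
P('grip top?',(228,188),(330,283))
P('funnel mouth',(192,192),(334,352))
P('knob',(234,322),(385,292))
for n,p in(('mat',[(449,283),(520,292),(514,381),(435,362)]),): print(n,[np.round(at(a,*x,0.003),3).tolist() for x in p])
print('mat b',[np.round(at(b,*x,0.003),3).tolist() for x in [(206,205),(292,184),(300,207),(217,224)]])
P('scoop handle top',(496,278),(231,180))
print('fork',at(a,300,298,.02),'ptr b',at(b,260,325,.024),at(b,297,333,.024), 'ptr a tip', at(a,294,241,.024))
E
python3 m.py
```

```text
a or 103 [227.4 191.9] [ 0.295 -0.311  0.016]
a or 83 [496.  283.8] [0.369 0.37  0.016]
a or 150 [388.6 301.1] [0.505 0.178 0.016]
a or 145 [349.2 304.7] [0.546 0.11  0.016]
a or 176 [381.5 336.1] [0.597 0.192 0.016]
a or 168 [327.7 342.2] [0.65  0.106 0.016]
a gr 136 [392.2 281.3] [0.447 0.169 0.016]
a pk 241 [364.3 369.1] [0.681 0.187 0.016]
a yel 101 [232.9 326.1] [ 0.684 -0.072  0.016]
a yel 136 [241.2 403.3] [0.825 0.024 0.016]
b or 43 [339.7 243.5] [0.653 0.105 0.016]
b or 108 [327.7 281.2] [ 0.585 -0.002  0.016]
b gr 70 [251.7 245.2] [0.45  0.166 0.016]
b pk 77 [339.9 220.2] [0.685 0.188 0.016]
grip top? [ 0.526 -0.16   0.202] err 0.013
funnel mouth [ 0.501 -0.262  0.153] err 0.0052
knob [ 0.686 -0.073  0.025] err 0.0102
mat [[0.391, 0.278, 0.003], [0.359, 0.421, 0.003], [0.594, 0.435, 0.003], [0.607, 0.297, 0.003]]
mat b [[0.366, 0.378, 0.003], [0.616, 0.399, 0.003], [0.607, 0.289, 0.003], [0.382, 0.288, 0.003]]
scoop handle top [0.439 0.36  0.085] err 0.0087
fork [0.57047009 0.0149645  0.02      ] ptr b [ 0.41517569 -0.07816823  0.024     ] [ 0.48020898 -0.11985117  0.024     ] ptr a tip [ 0.41681456 -0.06862375  0.024     ]
```

```bash
python3 - <<'E'
import cv2
a=cv2.imread('pics/scene0.png');b=cv2.imread('pics/side0.png')
A=cv2.resize(a[255:395,310:530],None,fx=3.6,fy=3.6,interpolation=3)
cv2.imwrite('pics/c1.png',A)
A=cv2.resize(a[165:345,130:340],None,fx=1.9,fy=2.5,interpolation=3);B=cv2.resize(b[255:450,215:440],None,fx=1.75,fy=2.3,interpolation=3)
import numpy as np;h=450
cv2.imwrite('pics/c2.png',np.hstack([A[:448],B[:448]]));print(A.shape,B.shape)
E
```

```text
(450, 399, 3) (448, 394, 3)
```

View pics/c1.png

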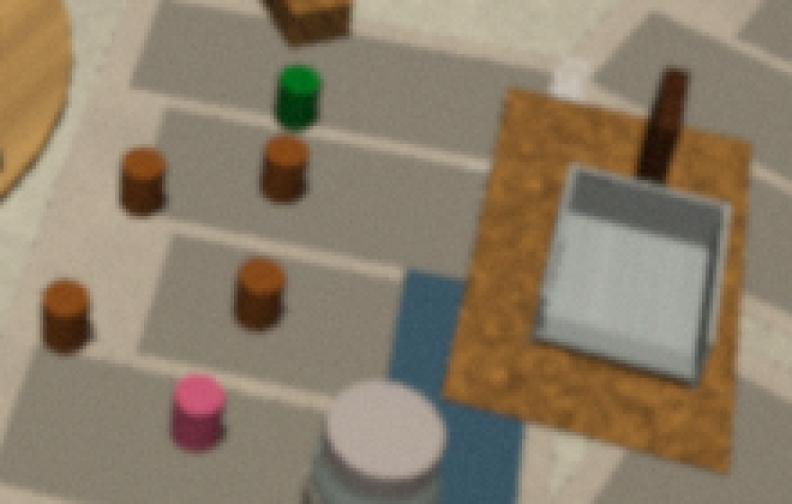

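View pics/c2.png

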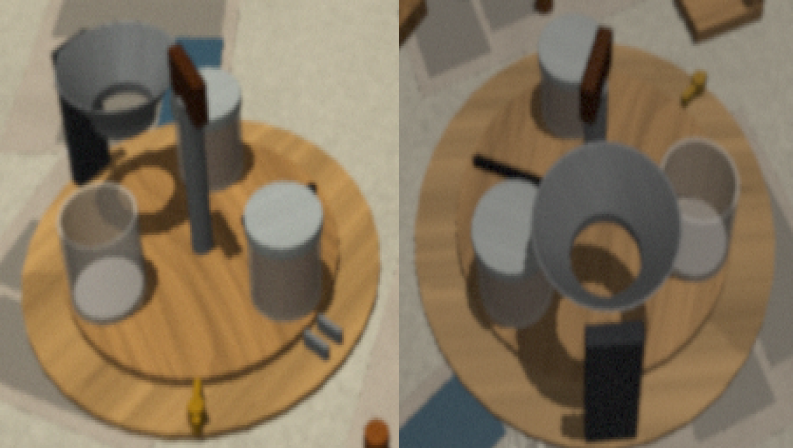

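Candidates: orange-brown blanks at scene pixels (349,305), (389,301), (382,336), (328,342) – four present; look-alikes are green (393,282) and pink (365,369), which I leave. The scoop is on the mat with its lip toward the paint jar. The mast (black plate) reaches the funnel rim. The pointer is about 68° from the fork, and the brass knob lies past the fork.

The move interface offers only yaw, so first I check in free air what the tool does at the reach limit.

```bash
python3 -m inch '[[0,0,-5,0],[0,0,-10,0],[0,0,-15,0],[0,0,-20,0],[0,0,-25,0],[0,0,-30,0],[0,0,-35,0],[0,0,-40,0]]' ; python3 -m inch '[[0,0,-5,0],[0,0,-10,0],[0,0,-15,0],[0,0,-20,0]]'; python3 -c "
from h import *;s=st();print(np.round(s['q'],3))"
```

```text
time: 0.9
position: [0.2282, 0.586, 0.7555]
eef_rot: [[-0.931, 0.363, 0.019], [0.364, 0.93, 0.042], [-0.002, 0.046, -0.999]]
contact_force: [0.6, -0.5, 0.0]
gripper_width: 0.998
gripper_force: 0.0
time: 1.3
position: [0.2078, 0.5357, 0.7967]
eef_rot: [[-0.932, 0.359, 0.036], [0.361, 0.928, 0.093], [0.0, 0.1, -0.995]]
contact_force: [0.5, -0.4, 0.4]
gripper_width: 1.001
gripper_force: 0.0
1.3 [0.2078 0.5357 0.7967] [[-0.932, 0.359, 0.036], [0.361, 0.928, 0.093], [0.0, 0.1, -0.995]] F [ 0.5 -0.4  0.4] w 1.001 gf 0.0
[-1.402e+00  2.750e-01  2.530e-01  7.210e-01 -8.200e-02  2.053e+00
 -1.000e-03]
```

```bash
python3 -m inch '[[0,0,5,0],[0,0,10,0],[0,0,15,0],[0,0,20,0]]' | head -3; python3 -c "
from h import *;s=st();print(np.round(s['q'],3))"
```

```text
time: 1.7
position: [0.2147, 0.5542, 0.5948]
eef_rot: [[-0.933, 0.359, 0.036], [0.361, 0.928, 0.092], [0.0, 0.099, -0.995]]
1.7 [0.2147 0.5542 0.5948] [[-0.933, 0.359, 0.036], [0.361, 0.928, 0.092], [0.0, 0.099, -0.995]] F [-0.7  1.2  0. ] w 0.997 gf 0.0
[-1.444  0.14   0.229  1.302 -0.03   1.603 -0.02 ]
```

The tool tilts at the reach limit and keeps the tilt on the way back. That gives me the pouring tilt: with the tool about 40° from vertical, a 180° yaw turns a level scoop lip-down. Now a helper for the moves, the scoop and mat pose, and the first blank.

```bash
cat >> h.py <<'E'
def Rz(a): c,s=np.cos(a),np.sin(a); return np.array([[c,-s,0],[s,c,0],[0,0,1]])
def go(p,az=None,L=.155,s=None,flip=False):
    """row bringing the point L ahead of the TCP to p with tool y at azimuth az (deg, mod 180)"""
    s=s or robot.state(); R=np.array(s['eef_rot']); t=np.array(s['position']); a=0.
    if az is not None:
        A=np.radians(np.arange(-180,180,.25)); d=np.array([R@[-np.sin(x),np.cos(x),0] for x in A])
        e=np.angle(np.exp(2j*(np.arctan2(d[:,1],d[:,0])-np.radians(az))))
        i=min([j for j in range(len(A)) if abs(e[j])<.01],key=lambda j:abs(abs(A[j])-(np.pi if flip else 0))); a=A[i]
    d=R.T@(np.array(p)-R[:,2]*L-t)*100
    print('row [%.2f,%.2f,%.2f,%.1f]'%(*d,np.degrees(a)),'q7 now %.2f'%s['q'][6],'n>=%d'%max(np.linalg.norm(d)/5,abs(np.degrees(a))/8.59))
E
python3 - <<'E'
from h import *
a=load('scene0')
o=[(468.9,301.7,.039),(512.8,311.4,.039),(503.9,361.4,.013),(459.2,349.4,.013),(498.9,275,.081)]
X=np.array([at(a,*p) for p in o]);print(np.round(X,3))
d=(X[2]+X[3]-X[0]-X[1])/2;print('yaw',np.degrees(np.arctan2(d[1],d[0])),'len',np.linalg.norm(d[:2]))
print('paintjar',at(a,416,370,.075),'hook',at(a,262,380,.05),'sand',at(a,393,252,.02))
go((.505,.178,.14),90)
E
```

```text
[[0.468 0.326 0.039]
 [0.461 0.409 0.039]
 [0.566 0.412 0.013]
 [0.57  0.332 0.013]
 [0.417 0.367 0.081]]
yaw 2.4445704569126265 len 0.10325179267312058
paintjar [0.69428324 0.27479103 0.075     ] hook [0.79233561 0.04725738 0.05      ] sand [0.36051312 0.14445126 0.02      ]
row [-40.65,-29.00,27.31,-21.0] q7 now -0.02 n>=11
```

```bash
R='[[-40.6,-29,27.3,-21],[-40.6,-29,27.3,-21],[-40.6,-29,27.3,-21],[-40.6,-29,27.3,-21],[-40.6,-29,27.3,-21],[-40.6,-29,27.3,-21],[-40.6,-29,27.3,-21],[-40.6,-29,27.3,-21]]'; python3 -m inch '[[-40.6,-29,27.3,-21],[-40.6,-29,27.3,-21],[-40.6,-29,27.3,-21],[-40.6,-29,27.3,-21],[-40.6,-29,27.3,-21],[-40.6,-29,27.3,-21],[-40.6,-29,27.3,-21],[-40.6,-29,27.3,-21]]' -0.2 | head -2
python3 - <<'E'
from h import *
go((.505,.178,.14),90)
E
```

```text
time: 2.5
position: [0.4149, 0.2785, 0.3842]
row [-8.21,-12.28,8.18,0.0] q7 now 0.95 n>=3
```

```bash
python3 -m inch '[[-8.2,-12.3,8.2,0],[-8.2,-12.3,8.2,0],[-8.2,-12.3,8.2,0],[-8.2,-12.3,8.2,0],[-8.2,-12.3,8.2,0],[-8.2,-12.3,8.2,0]]' | head -3
cat > w.py <<'E'
from h import *
import sys
# wrist look: orange/green/pink blobs -> world at z (blank mid height seen from above: top at .032)
z=float(sys.argv[1]) if len(sys.argv)>1 else .032
c=shot('wrist',sys.argv[2] if len(sys.argv)>2 else 'w'); hsv=cv2.cvtColor(c['color'],cv2.COLOR_RGB2HSV)
for cn,lo,hi in(('or',(5,150,50),(15,255,255)),('gr',(55,150,40),(80,255,255)),('pk',(160,90,80),(179,255,255))):
    n,l,s,ce=cv2.connectedComponentsWithStats(cv2.inRange(hsv,lo,hi))
    for i in range(1,n):
        if s[i,4]>150: print(cn,s[i].tolist(),np.round(ce[i]),np.round(at(c,*ce[i],z),3))
st()
E
python3 w.py .025 w1
```

```text
time: 3.1
position: [0.499, 0.1657, 0.2955]
eef_rot: [[-0.999, 0.002, 0.034], [0.005, 0.996, 0.094], [-0.034, 0.094, -0.995]]
or [595, 111, 36, 84, 1109] [614. 153.] [0.444 0.421 0.025]
or [279, 220, 34, 42, 878] [295. 244.] [0.509 0.175 0.025]
or [189, 270, 36, 45, 904] [205. 296.] [0.548 0.106 0.025]
or [300, 319, 30, 44, 798] [315. 344.] [0.598 0.189 0.025]
gr [260, 143, 37, 40, 1112] [279. 163.] [0.45  0.166 0.025]
pk [296, 392, 27, 31, 684] [309. 407.] [0.668 0.184 0.025]
3.15 [0.4991 0.1666 0.2961] [[-0.999, 0.0, 0.035], [0.003, 0.996, 0.095], [-0.035, 0.095, -0.995]] F [-0.3  1.1 -0.3] w 0.602 gf 0.0
```

View pics/w1.png

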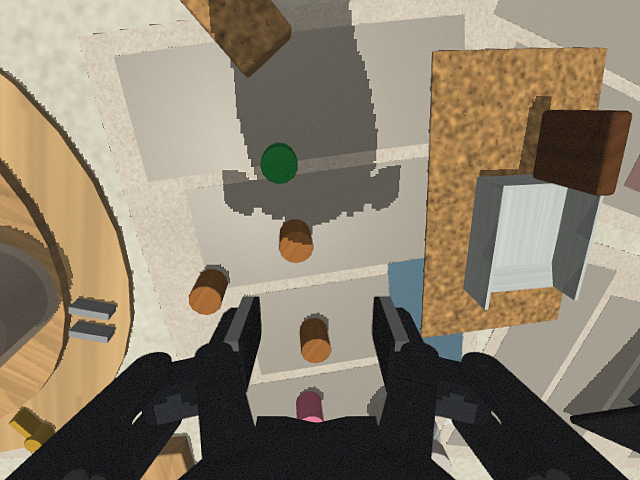

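```bash
python3 - <<'E'
from h import *
go((.507,.177,.012),90,L=.173)
c=load('w1')
for n,u,v,z in(('lipL',488,305,.013),('lipR',577,297,.013),('fork1',70,300,.022),('fork2',70,330,.022),('matc',432,52,.003),('m',605,48,.003),('m',422,335,.003),('rimbl',477,178,.039),('rimbr',607,190,.039)): print(n,np.round(at(c,u,v,z),3))
E
```

```text
row [0.21,-1.66,11.09,0.0] q7 now 1.35 n>=2
lipL [0.578 0.346 0.013]
lipR [0.577 0.436 0.013]
fork1 [0.549 0.002 0.022]
fork2 [ 0.576 -0.004  0.022]
matc [0.377 0.275 0.003]
m [0.367 0.414 0.003]
m [0.613 0.292 0.003]
rimbl [0.46  0.301 0.039]
rimbr [0.469 0.408 0.039]
```

```bash
python3 -m inch '[[0.2,-1.7,4,0],[0.2,-1.7,8,0],[0.2,-1.7,11.1,0],[0.2,-1.7,11.1,0]]' | head -2;  python3 -m inch '[[0,0,0,0],[0,0,0,0],[0,0,0,0],[0,0,0,0]]' 1; python3 -m inch '[[0,0,-4,0],[0,0,-8,0],[0,0,-12,0],[0,0,-12,0]]' | tail -3
python3 w.py .025 w2; python3 -c "
from h import *
go((.484,.3645,.15),92,L=.173)"
```

```text
time: 3.55
position: [0.4991, 0.1607, 0.1809]
time: 3.95
position: [0.5031, 0.1596, 0.1866]
eef_rot: [[-0.999, 0.001, 0.04], [0.005, 0.995, 0.097], [-0.04, 0.097, -0.994]]
contact_force: [-1.7, -0.3, 6.8]
gripper_width: 0.265
gripper_force: 58.6
contact_force: [0.7, -0.2, -0.5]
gripper_width: 0.268
gripper_force: 58.3
or [599, 105, 35, 79, 951] [617. 144.] [0.443 0.422 0.025]
or [215, 257, 33, 41, 776] [230. 281.] [0.549 0.106 0.025]
or [289, 274, 55, 81, 1975] [317. 320.] [0.591 0.176 0.025]
gr [285, 135, 34, 38, 984] [302. 153.] [0.45  0.166 0.025]
pk [312, 374, 27, 42, 903] [325. 395.] [0.676 0.184 0.025]
4.4 [0.499  0.1476 0.3075] [[-0.999, 0.001, 0.043], [0.006, 0.995, 0.099], [-0.043, 0.099, -0.994]] F [-0.8  0.  -0.4] w 0.266 gf 58.3
row [2.29,20.02,0.44,-2.0] q7 now 1.37 n>=4
```

```bash
python3 -c "
from h import *
go((.60,.37,.19),92,L=.173)"
```

```text
row [-9.47,20.98,-2.98,-2.0] q7 now 1.37 n>=4
```

```bash
python3 -m inch '[[-9.5,21,-3,-2],[-9.5,21,-3,-2],[-9.5,21,-3,-2],[-9.5,21,-3,-2],[-9.5,21,-3,-2],[-9.5,21,-3,-2],[-9.5,21,-3,-2]]' | head -2;python3 w.py .025 w3
```

```text
time: 5.1
position: [0.5915, 0.3539, 0.3551]
or [74, 198, 43, 35, 785] [ 92. 216.] [0.599 0.19  0.025]
or [0, 256, 19, 32, 423] [  8. 274.] [0.654 0.102 0.025]
or [289, 274, 55, 81, 2244] [316. 320.] [0.707 0.388 0.025]
gr [6, 3, 57, 42, 1574] [32. 24.] [0.451 0.169 0.025]
pk [88, 279, 39, 38, 966] [107. 298.] [0.679 0.188 0.025]
5.15 [0.5916 0.3525 0.3553] [[-0.999, -0.032, 0.035], [-0.029, 0.995, 0.092], [-0.038, 0.091, -0.995]] F [ 0.  -0.6 -0.3] w 0.266 gf 58.4
```

View pics/w3.png

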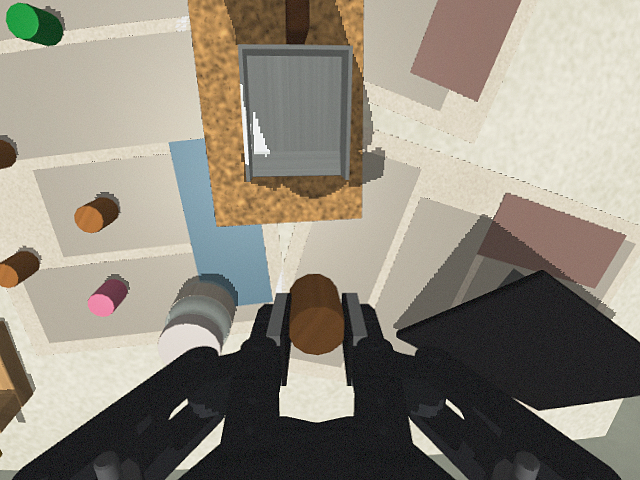

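The blank is held between the pads at (316,320). The scoop is seen square on, with its back rim corners at (239,45) and (352,44), lip corners at (247,181) and (349,181), and fin at (297,20).

```bash
python3 - <<'E'
from h import *
c=load('w3')
for n,u,v,z in(('rbl',239,45,.039),('rbr',352,44,.039),('lipL',247,181,.013),('lipR',349,181,.013),('mat',216,227,.003),('mat',362,218,.003),('fin',297,40,.039)): print(n,np.round(at(c,u,v,z),3))
go((.487,.365,.15),92,L=.173); go((.487,.365,.022),92,L=.173)
E
```

```text
rbl [0.465 0.322 0.039]
rbr [0.461 0.405 0.039]
lipL [0.57  0.323 0.013]
lipR [0.568 0.414 0.013]
mat [0.616 0.291 0.003]
mat [0.606 0.431 0.003]
fin [0.46  0.364 0.039]
row [11.19,-0.28,2.88,0.0] q7 now 1.24 n>=2
row [11.68,-1.45,15.62,0.0] q7 now 1.24 n>=3
```

```bash
python3 -m inch '[[11.3,-0.4,2.9,0],[11.3,-0.4,2.9,0],[11.3,-0.4,2.9,0],[11.3,-0.5,4.5,0],[11.6,-1,9,0],[11.8,-1.3,13,0],[11.8,-1.5,15.4,0],[11.8,-1.5,15.4,0]]' | head -4; python3 -m inch '[[0,0,0,0],[0,0,0,0]]' 0.3
python3 -c "
from h import *
s=st();R=np.array(s['eef_rot']);print('tip',np.array(s['position'])+R[:,2]*.173); go(np.array(s['position'])+R[:,2]*.155+[0,0,.13])"
```

```text
time: 5.95
position: [0.4796, 0.347, 0.1933]
eef_rot: [[-0.999, -0.03, 0.033], [-0.027, 0.996, 0.088], [-0.035, 0.087, -0.996]]
contact_force: [-0.9, -0.4, 0.1]
time: 6.15
position: [0.4814, 0.3492, 0.1989]
eef_rot: [[-0.999, -0.032, 0.039], [-0.028, 0.995, 0.096], [-0.042, 0.094, -0.995]]
contact_force: [-0.5, 1.3, 0.6]
gripper_width: 0.35
gripper_force: 0.0
6.15 [0.4814 0.3492 0.1989] [[-0.999, -0.032, 0.039], [-0.028, 0.995, 0.096], [-0.042, 0.094, -0.995]] F [-0.5  1.3  0.6] w 0.35 gf 0.0
tip [0.48819407 0.36575836 0.02684683]
row [-0.55,1.23,-12.93,0.0] q7 now 1.20 n>=2
```

```bash
python3 -m inch '[[-0.2,0.4,-4,0],[-0.4,0.8,-8,0],[-0.5,1.2,-13,0],[-0.5,1.2,-13,0]]' -0.2| head -2; python3 -c "
from h import *
go((.598,.190,.10),90,L=.173);go((.598,.190,.012),90,L=.173)"
```

```text
time: 6.55
position: [0.483, 0.35, 0.3376]
row [-9.81,-18.77,5.16,1.8] q7 now 1.10 n>=4
row [-9.36,-19.68,13.90,1.8] q7 now 1.10 n>=5
```

```bash
python3 -m inch '[[-9.8,-18.8,5.2,1.8],[-9.8,-18.8,5.2,1.8],[-9.8,-18.8,5.2,1.8],[-9.8,-18.8,5.2,1.8],[-9.8,-18.8,5.2,1.8],[-9.8,-18.8,5.2,1.8],[-9.4,-19.6,13.5,1.8],[-9.4,-19.6,13.9,1.8]]' | head -2; python3 -m inch '[[0,0,0,0],[0,0,0,0],[0,0,0,0],[0,0,0,0],[0,0,0,0]]' 1; python3 -m inch '[[0,0,-4,0],[0,0,-8,0],[0,0,-12,0],[0,0,-12,0]]' | tail -3
python3 w.py .025 w4; python3 -c "
from h import *
go((.524,.388,.15),2,L=.173);go((.524,.388,.15),2,L=.173,flip=True)"
```

```text
time: 7.35
position: [0.5856, 0.1719, 0.1756]
time: 7.85
position: [0.5854, 0.1712, 0.1761]
eef_rot: [[-0.999, -0.003, 0.037], [0.001, 0.995, 0.096], [-0.037, 0.096, -0.995]]
contact_force: [-0.7, 1.3, 3.1]
gripper_width: 0.275
gripper_force: 58.9
contact_force: [-0.1, -0.7, -0.5]
gripper_width: 0.275
gripper_force: 58.8
or [535, 69, 61, 37, 1266] [571.  88.] [0.486 0.369 0.025]
or [183, 158, 43, 41, 1095] [202. 179.] [0.548 0.106 0.025]
or [198, 285, 33, 43, 775] [213. 311.] [0.654 0.103 0.025]
or [287, 304, 59, 86, 2116] [318. 356.] [0.704 0.187 0.025]
gr [265, 0, 41, 47, 1482] [285.  20.] [0.451 0.166 0.025]
8.3 [0.5821 0.1587 0.2981] [[-0.999, -0.002, 0.042], [0.002, 0.995, 0.097], [-0.042, 0.097, -0.994]] F [ 0.5  0.8 -0.5] w 0.276 gf 58.8
row [6.48,21.40,-0.60,87.8] q7 now 1.51 n>=10
row [6.48,21.40,-0.60,-92.2] q7 now 1.51 n>=10
```

```bash
python3 -m inch '[[6,21.4,-1,-92],[6,21.4,-1,-92],[6,21.4,-1,-92],[6,21.4,-1,-92],[6,21.4,-1,-92],[6,21.4,-1,-92],[6,21.4,-1,-92],[6,21.4,-1,-92]]' | head -2; python3 -c "
from h import *
go((.528,.386,.15),2.5,L=.173)"
```

```text
time: 9.1
position: [0.5194, 0.3715, 0.3207]
row [0.03,-0.30,-0.15,-23.2] q7 now 2.27 n>=2
```

```bash
for i in 1 2; do :; done; python3 -m inch '[[0,0,0,69],[0,0,0,69],[0,0,0,69],[0,0,0,69],[0,0,0,69],[0,0,0,69],[0,0,0,69],[0,0,0,69]]' | head -1; python3 -m inch '[[0,0,0,69],[0,0,0,69],[0,0,0,69],[0,0,0,69],[0,0,0,69],[0,0,0,69],[0,0,0,69],[0,0,0,69]]' | head -1;  python3 -m inch '[[0,0,0,17],[0,0,0,19],[0,0,0,19]]' | head -1;python3 -c "
from h import *
go((.528,.386,.10),2.5,L=.173);go((.528,.386,.016),2.5,L=.173)"
```

```text
time: 9.9
time: 10.7
time: 11.0
row [-0.57,0.05,4.85,-0.2] q7 now -0.31 n>=0
row [-1.34,-0.28,13.21,-0.2] q7 now -0.31 n>=2
```

```bash
python3 -m inch '[[-0.6,0,4.8,0],[-0.9,-0.1,9,0],[-1.3,-0.3,13,0],[-1.3,-0.3,13,0]]' | tail -3; python3 -m inch '[[0,0,0,0],[0,0,0,0]]' 0.3 |head -3;python3 -m inch '[[0.3,0.1,-4,0],[0.6,0.2,-8,0],[1.2,0.3,-12,0],[1.2,0.3,-12,0]]' -0.2| head -2; python3 -c "
from h import *
go((.548,.106,.11),-2,L=.173);go((.653,.104,.11),-2,L=.173)"
```

```text
contact_force: [-1.1, 0.1, 0.1]
gripper_width: 0.271
gripper_force: 59.2
time: 11.6
position: [0.5233, 0.3705, 0.1937]
eef_rot: [[-0.042, 0.998, 0.038], [0.995, 0.038, 0.095], [0.094, 0.042, -0.995]]
time: 12.0
position: [0.5232, 0.3717, 0.3211]
row [-28.66,0.42,1.04,4.0] q7 now -0.30 n>=5
row [-29.30,10.89,1.50,4.0] q7 now -0.30 n>=6
```

```bash
python3 -m inch '[[-29.3,10.9,1.5,4],[-29.3,10.9,1.5,4],[-29.3,10.9,1.5,4],[-29.3,10.9,1.5,4],[-29.3,10.9,1.5,4],[-29.3,10.9,1.5,4],[-29.3,10.9,1.5,4],[-29.3,10.9,1.5,4]]' | head -2; python3 w.py .025 w5; python3 -c "
from h import *
go((.653,.104,.012),0,L=.173)"
```

```text
time: 12.8
position: [0.6427, 0.0811, 0.276]
or [220, 213, 39, 40, 689] [238. 234.] [0.6   0.119 0.025]
or [300, 233, 36, 38, 643] [317. 253.] [0.652 0.103 0.025]
gr [0, 156, 50, 39, 1394] [ 21. 174.] [0.459 0.166 0.025]
pk [338, 105, 43, 42, 802] [361. 122.] [0.684 0.188 0.025]
12.85 [0.6423 0.0842 0.2757] [[0.031, 0.999, 0.038], [0.995, -0.034, 0.095], [0.096, 0.034, -0.995]] F [-0.3  0.   1. ] w 0.602 gf 0.0
row [-0.53,0.09,9.16,-1.8] q7 now 0.19 n>=1
```

```bash
python3 -m inch '[[-0.5,0,0,-1.8],[-0.5,0,4,-1.8],[-0.5,0,8,-1.8],[-0.5,0,9,-1.8],[-0.5,0,9,-1.8]]' 0.1 | head -2; python3 -m inch '[[0,0,0,0],[0,0,0,0],[0,0,0,0],[0,0,0,0],[0,0,0,0]]' 1|tail -3; python3 -m inch '[[0,0,-4,0],[0,0,-8,0],[0,0,-12,0],[0,0,-12,0]]' | tail -3
python3 w.py .025 w6; python3 -c "
from h import *
go((.529,.350,.15),2.5,L=.173)"
```

```text
time: 13.35
position: [0.6443, 0.0912, 0.1836]
contact_force: [-1.1, 0.7, 7.0]
gripper_width: 0.269
gripper_force: 59.6
contact_force: [1.4, -1.5, -0.5]
gripper_width: 0.264
gripper_force: 59.2
or [227, 197, 36, 35, 570] [244. 215.] [0.6   0.119 0.025]
or [289, 298, 55, 59, 1535] [316. 329.] [0.655 0.023 0.025]
gr [17, 140, 58, 34, 1465] [ 44. 156.] [0.454 0.166 0.025]
pk [334, 108, 37, 36, 576] [353. 122.] [0.683 0.188 0.025]
14.3 [0.6419 0.0763 0.3078] [[-0.002, 0.999, 0.043], [0.995, -0.002, 0.096], [0.096, 0.043, -0.995]] F [ 0.1 -0.7 -0.9] w 0.269 gf 59.2
row [25.77,-12.01,0.53,-2.5] q7 now 0.21 n>=5
```

View pics/w6.png

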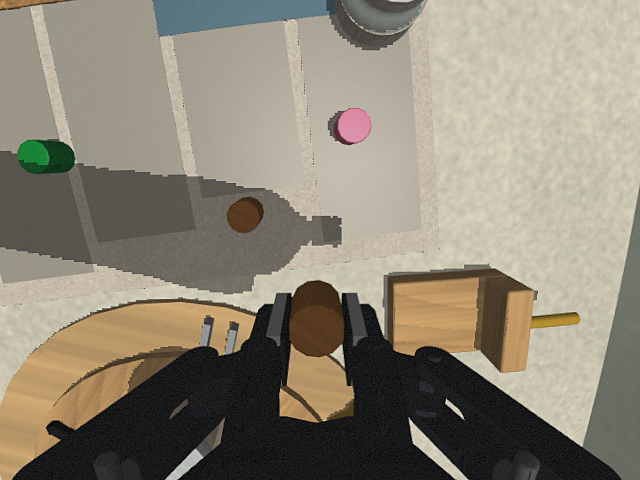

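The knocked blank still stands, at (244,215); the held one is fine. Place this one.

```bash
python3 -m inch '[[25.8,-12,0.5,-2.5],[25.8,-12,0.5,-2.5],[25.8,-12,0.5,-2.5],[25.8,-12,0.5,-2.5],[25.8,-12,0.5,-2.5],[25.8,-12,0.5,-2.5],[25.8,-12,0.5,-2.5],[25.8,-12,0.5,-2.5]]' | head -2; python3 w.py .035 w7; python3 -c "
from h import *
go((.529,.350,.10),2.5,L=.173);go((.529,.350,.022),2.5,L=.173)"
```

```text
time: 15.1
position: [0.5194, 0.3357, 0.3178]
or [300, 197, 31, 35, 772] [315. 214.] [0.527 0.379 0.035]
or [245, 211, 33, 36, 668] [260. 230.] [0.486 0.366 0.035]
or [289, 281, 55, 76, 2062] [316. 324.] [0.532 0.288 0.035]
gr [209, 418, 16, 31, 237] [216. 436.] [0.447 0.175 0.035]
15.15 [0.5203 0.334  0.3181] [[-0.046, 0.998, 0.036], [0.995, 0.042, 0.092], [0.091, 0.04, -0.995]] F [-0.1 -0.5  0.5] w 0.267 gf 59.2
row [-0.42,0.06,4.59,0.0] q7 now -0.26 n>=0
row [-1.13,-0.25,12.35,0.0] q7 now -0.26 n>=2
```

```bash
python3 -m inch '[[-0.6,0,4.6,0],[-1,-0.1,9,0],[-1.4,-0.3,12.2,0],[-1.4,-0.3,12.2,0]]' | tail -3; python3 -m inch '[[0,0,0,0],[0,0,0,0]]' 0.3 |head -3;python3 -m inch '[[0.3,0.1,-4,0],[0.6,0.2,-8,0],[1.2,0.3,-12,0],[1.2,0.3,-12,0]]' -0.2| head -2; python3 -c "
from h import *
go((.600,.119,.11),0,L=.173)"
```

```text
contact_force: [-0.9, 0.2, -0.2]
gripper_width: 0.269
gripper_force: 69.1
time: 15.75
position: [0.5238, 0.3314, 0.1981]
eef_rot: [[-0.045, 0.998, 0.039], [0.995, 0.041, 0.095], [0.093, 0.043, -0.995]]
time: 16.15
position: [0.5233, 0.3333, 0.325]
row [-23.82,5.67,2.21,2.2] q7 now -0.26 n>=4
```

```bash
python3 -m inch '[[-23.8,5.7,2.2,2.2],[-23.8,5.7,2.2,2.2],[-23.8,5.7,2.2,2.2],[-23.8,5.7,2.2,2.2],[-23.8,5.7,2.2,2.2],[-23.8,5.7,2.2,2.2],[-23.8,5.7,2.2,2.2]]' | head -2; python3 w.py .025 w8; python3 -c "
from h import *
go((.600,.119,.009),0,L=.173)"
```

```text
time: 16.85
position: [0.5897, 0.0987, 0.2762]
or [302, 235, 36, 40, 657] [319. 256.] [0.601 0.119 0.025]
gr [66, 170, 60, 39, 1658] [ 93. 188.] [0.452 0.166 0.025]
pk [415, 139, 51, 39, 1414] [442. 157.] [0.682 0.185 0.025]
16.9 [0.5895 0.1008 0.2761] [[-0.008, 0.999, 0.037], [0.995, 0.004, 0.095], [0.095, 0.038, -0.995]] F [0.4 0.7 0.3] w 0.597 gf 0.0
row [-0.74,0.04,9.48,0.0] q7 now 0.17 n>=1
```

```bash
python3 -m inch '[[-0.7,0,4,0],[-0.7,0,8,0],[-0.7,0,8.8,0],[-0.7,0,8.8,0]]' | head -2; python3 -m inch '[[0,0,0,0],[0,0,0,0],[0,0,0,0],[0,0,0,0],[0,0,0,0]]' 1|tail -3; python3 -m inch '[[0,0,-4,0],[0,0,-8,0],[0,0,-12,0],[0,0,-12,0]]' | tail -3
python3 -c "
from h import *
st();go((.484,.389,.13),2.5,L=.173)"
```

```text
time: 17.3
position: [0.592, 0.1039, 0.1864]
contact_force: [-0.2, 0.5, 7.3]
gripper_width: 0.264
gripper_force: 58.7
contact_force: [0.9, 0.3, -1.1]
gripper_width: 0.266
gripper_force: 59.0
18.2 [0.5904 0.0892 0.3129] [[-0.007, 0.999, 0.047], [0.995, 0.003, 0.097], [0.097, 0.047, -0.994]] F [ 0.9  0.3 -1.1] w 0.266 gf 59.0
row [28.14,-11.41,3.30,-2.2] q7 now 0.15 n>=6
```

```bash
python3 -m inch '[[28.1,-11.4,1,-2.2],[28.1,-11.4,1,-2.2],[28.1,-11.4,1,-2.2],[28.1,-11.4,1,-2.2],[28.1,-11.4,1,-2.2],[28.1,-11.4,1,-2.2],[28.1,-11.4,2,-2.2],[28.1,-11.4,3.3,-2.2]]' | head -2; python3 w.py .035 w9; python3 -c "
from h import *
go((.484,.389,.047),2.5,L=.173)"
```

```text
time: 19.0
position: [0.4722, 0.3753, 0.2957]
or [357, 253, 37, 83, 1315] [378. 289.] [0.529 0.369 0.035]
or [309, 269, 28, 22, 153] [323. 279.] [0.487 0.376 0.035]
or [290, 284, 54, 64, 1831] [316. 320.] [0.484 0.343 0.035]
19.05 [0.4723 0.3729 0.2929] [[-0.047, 0.998, 0.035], [0.995, 0.044, 0.091], [0.09, 0.039, -0.995]] F [-1.1 -0.3 -2.3] w 0.266 gf 59.0
row [-0.65,0.28,7.36,0.0] q7 now -0.36 n>=1
```

View pics/w9.png

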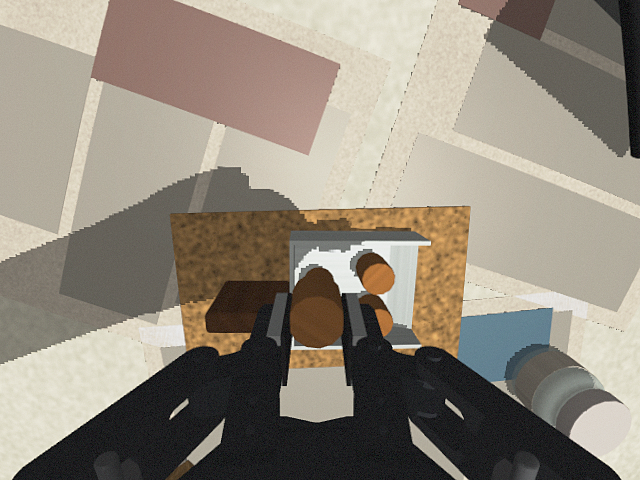

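```bash
python3 -m inch '[[-0.4,0.1,4,0],[-0.6,0.2,7.2,0],[-0.6,0.2,7.2,0],[-0.6,0.2,7.2,0]]' | tail -3; python3 -m inch '[[0,0,0,0],[0,0,0,0]]' 0.1 |head -3;python3 -m inch '[[0.3,0.1,-4,0],[0.6,0.2,-8,0],[1.2,0.3,-14,0],[7,0.3,-17,0],[12,0,-17,0],[12,0,-17,0]]' -0.2| head -2; python3 w.py .035 w10;python3 -c "
from h import *
go((.6,.37,.19),2.5,L=.173)"
```

```text
contact_force: [0.9, -0.4, 0.2]
gripper_width: 0.262
gripper_force: 71.9
time: 19.65
position: [0.4788, 0.3733, 0.2247]
eef_rot: [[-0.045, 0.998, 0.037], [0.995, 0.041, 0.095], [0.093, 0.042, -0.995]]
time: 20.25
position: [0.4642, 0.4827, 0.407]
or [307, 320, 26, 40, 720] [319. 338.] [0.487 0.377 0.035]
or [342, 320, 23, 56, 786] [353. 350.] [0.527 0.363 0.035]
or [251, 366, 45, 13, 361] [274. 373.] [0.439 0.332 0.035]
pk [442, 447, 26, 31, 522] [455. 462.] [0.672 0.203 0.035]
20.3 [0.4634 0.4844 0.4062] [[-0.055, 0.998, 0.037], [0.994, 0.051, 0.1], [0.098, 0.043, -0.994]] F [-1.9  3.2  0.5] w 0.597 gf 0.0
row [-14.23,12.12,3.57,0.2] q7 now -0.53 n>=3
```

View pics/w10.png

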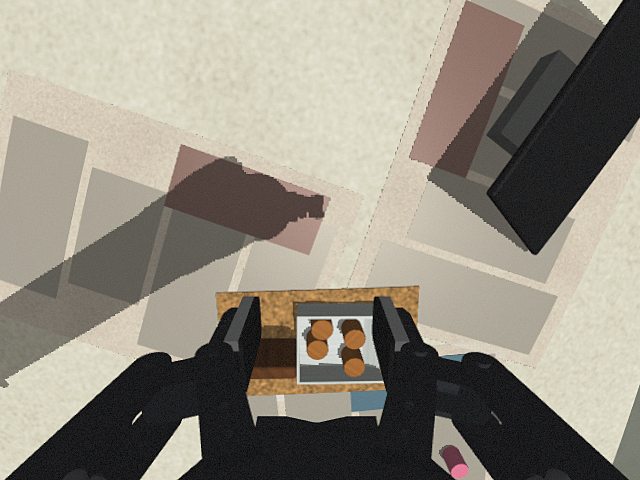

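```bash
python3 -c "
from h import *
go((.5276,-.157,.30),-36,L=.173)"
```

```text
row [-65.12,2.67,-12.89,39.0] q7 now -0.53 n>=13
```

```bash
python3 -m inch '[[-65,2.7,-12.9,39],[-65,2.7,-12.9,39],[-65,2.7,-12.9,39],[-65,2.7,-12.9,39],[-65,2.7,-12.9,39],[-65,2.7,-12.9,39],[-65,2.7,-12.9,39],[-65,2.7,-12.9,39]]' | head -2;  python3 -c "
from h import *
go((.5276,-.157,.30),-36,L=.173)"
```

```text
time: 21.1
position: [0.4979, 0.0776, 0.4457]
row [-18.43,16.72,-4.96,-0.2] q7 now -0.95 n>=5
```

```bash
python3 -m inch '[[-18.4,16.7,-5,0],[-18.4,16.7,-5,0],[-18.4,16.7,-5,0],[-18.4,16.7,-5,0],[-18.4,16.7,-5,0],[-18.4,16.7,-5,0],[-18.4,16.7,-5,0]]' | head -2;  python3 -c "
from h import *
shot('wrist','w11');st()"
```

```text
time: 21.8
position: [0.5203, -0.1739, 0.4732]
21.85 [ 0.521  -0.1712  0.4731] [[0.595, 0.803, 0.036], [0.798, -0.595, 0.094], [0.097, -0.027, -0.995]] F [1.5 1.1 0.3] w 0.598 gf 0.0
```

View pics/w11.png

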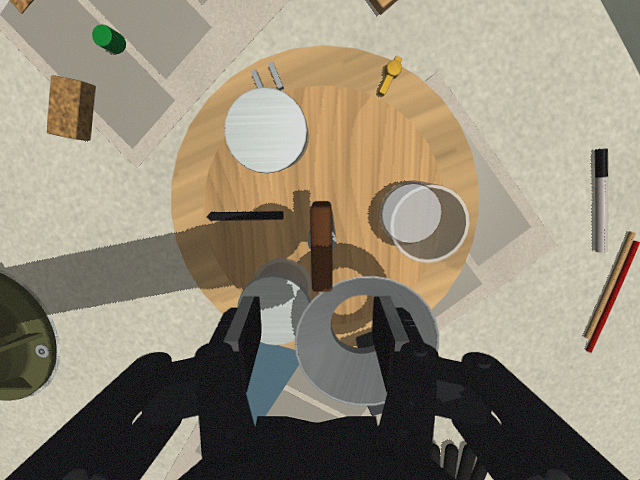

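The view shows the pointer from (283,216) to its tip (208,216), fork cheeks at (257,78) and (276,75), brass bar (381,95) to knob (394,66), funnel rim roughly (297–438, 277–405), grip bar (321,205–290) and the open jar at (430,222).

```bash
python3 - <<'E'
from h import *
from scipy.optimize import least_squares
c=load('w11'); img=c['color']
# base edge: by-eye points
E=[(171,195),(479,195),(325,45),(205,100),(446,98),(180,250),(253,62)]
for z in (.006,.012):
    X=np.array([at(c,u,v,z)[:2] for u,v in E]); f=least_squares(lambda p:np.hypot(*(X-p[:2]).T)-p[2],[.527,-.155,.2]); print('base',z,np.round(f.x,4),np.round(f.fun,3))
ax=f.x[:2]
F=np.array([at(c,u,v,z)[:2] for u,v,z in[(257,78,.022),(276,75,.022)]]).mean(0)
pts={'fork':F,'tip':at(c,208,216,.024)[:2],'pin':at(c,283,216,.024)[:2],'brassin':at(c,381,95,.02)[:2],'knob':at(c,394,66,.028)[:2]}
cy=np.array([at(c,u,v,.158)[:2] for u,v in[(297,345),(438,335),(366,277)]]); 
g=least_squares(lambda p:np.hypot(*(cy-p).T)-.068,[.5,-.262]); pts['fun']=g.x
lid=np.array([at(c,265,130,.1)[:2]]);pts['lid']=lid[0]
oj=at(c,430,223,.1)[:2];pts['jar']=oj
pts['bar1']=at(c,321,203,.203)[:2]
pts['bar2']=at(c,321,290,.163)[:2]; pts['bar2t']=at(c,321,290,.203)[:2]
for k,v in pts.items(): d=v-ax; print(k,np.round(v,4),'r %.4f az %.1f'%(np.hypot(*d),np.degrees(np.arctan2(d[1],d[0]))))
E
```

```text
base 0.006 [ 0.5303 -0.156   0.2012] [-0.    -0.001 -0.002  0.001  0.002  0.    -0.   ]
base 0.012 [ 0.5309 -0.1554  0.1985] [-0.    -0.001 -0.002  0.001  0.002  0.    -0.   ]
fork [0.5731 0.0132] r 0.1738 az 75.9
tip [ 0.4115 -0.071 ] r 0.1462 az 144.7
pin [ 0.4878 -0.128 ] r 0.0511 az 147.5
brassin [ 0.6678 -0.0838] r 0.1545 az 27.6
knob [ 0.6959 -0.0673] r 0.1871 az 28.1
fun [ 0.5011 -0.2654] r 0.1139 az -105.1
lid [ 0.5406 -0.0465] r 0.1093 az 84.9
jar [ 0.6192 -0.22  ] r 0.1094 az -36.2
bar1 [ 0.5499 -0.128 ] r 0.0333 az 55.1
bar2 [ 0.5007 -0.1931] r 0.0483 az -128.6
bar2t [ 0.5103 -0.1811] r 0.0329 az -128.6
```

```bash
python3 -c "
from h import *
go((.5303,-.156,.172),-36,L=.173)"
```

```text
row [-1.17,0.66,12.84,-0.5] q7 now -0.19 n>=2
```

```bash
python3 -m inch '[[-1.2,0.7,5,0],[-1.2,0.7,10,0],[-1.2,0.7,12.8,0],[-1.2,0.7,12.8,0]]' | head -2; python3 -m inch '[[0,0,0,0],[0,0,0,0],[0,0,0,0],[0,0,0,0],[0,0,0,0]]' 1;  python3 -c "
from h import *
go((.5303,-.156,.172),75.5,L=.173)"
```

```text
time: 22.25
position: [0.5238, -0.1673, 0.3408]
time: 22.75
position: [0.5246, -0.1707, 0.347]
eef_rot: [[0.59, 0.806, 0.035], [0.801, -0.591, 0.099], [0.101, -0.03, -0.994]]
contact_force: [-10.3, 7.2, 10.1]
gripper_width: 0.178
gripper_force: 60.7
row [-0.25,0.12,0.26,68.0] q7 now -0.05 n>=7
```

```bash
python3 -m inch '[[0,0,0,6],[0,0,0,12],[0,0,0,18],[0,0,0,24],[0,0,0,30],[0,0,0,36],[0,0,0,42],[0,0,0,48]]' ; python3 -m inch '[[0,0,0,6],[0,0,0,12],[0,0,0,17],[0,0,0,20],[0,0,0,20],[0,0,0,20]]' ;  python3 -c "
from h import *
go((.5303,-.156,.172),75.5,L=.173);st()"
```

```text
time: 23.55
position: [0.5249, -0.1711, 0.3468]
eef_rot: [[0.995, 0.098, 0.036], [0.094, -0.991, 0.096], [0.045, -0.092, -0.995]]
contact_force: [-10.1, 7.7, 9.1]
gripper_width: 0.179
gripper_force: 105.2
time: 24.15
position: [0.5251, -0.1713, 0.3472]
eef_rot: [[0.969, -0.244, 0.036], [-0.246, -0.965, 0.095], [0.012, -0.101, -0.995]]
contact_force: [-7.8, 7.2, 10.9]
gripper_width: 0.18
gripper_force: 107.4
row [-0.08,0.16,0.29,0.2] q7 now -1.22 n>=0
24.15 [ 0.5251 -0.1713  0.3472] [[0.969, -0.244, 0.036], [-0.246, -0.965, 0.095], [0.012, -0.101, -0.995]] F [-7.8  7.2 10.9] w 0.18 gf 107.4
```

```bash
python3 -m inch '[[0,0,0,0],[0,0,0,0],[0,0,-5,0],[0,0,-10,0],[0,0,-14,0],[0,0,-14,0]]' -0.2 | head -2;  cat > ptr.py <<'E'
from h import *
import sys
az0=float(sys.argv[1]); ax=np.array([.5303,-.156]); cam=sys.argv[2]
c=shot(cam,sys.argv[3]); g=c['color'].max(2)
for r in (.07,.09,.11,.13,.142):
    az=np.arange(az0-14,az0+14,.1); P=[pix(c,[ax[0]+r*np.cos(np.radians(a)),ax[1]+r*np.sin(np.radians(a)),.023]) for a in az]
    v=np.array([g[int(round(p[1])),int(round(p[0]))] if 0<=p[0]<639 and 0<=p[1]<479 else 255 for p in P]); m=v<60
    print(r,v.min(),'az %.1f w %.1f'%(az[m].mean(),m.sum()*.1) if m.any() else '-',np.round(P[140]))
E
python3 ptr.py 75.5 wrist w12; python3 ptr.py 75.5 side s12;python3 ptr.py 75.5 scene a12
```

```text
time: 24.75
position: [0.5203, -0.1874, 0.4901]
0.07 17 az 77.0 w 7.5 [274. 199.]
0.09 27 az 76.9 w 5.9 [259. 198.]
0.11 25 az 76.5 w 5.6 [244. 198.]
0.13 24 az 76.5 w 4.8 [230. 198.]
0.142 23 az 76.5 w 4.4 [221. 198.]
0.07 53 az 74.0 w 10.2 [324. 313.]
0.09 46 az 73.4 w 10.6 [324. 305.]
0.11 41 az 74.4 w 7.8 [323. 298.]
0.13 21 az 74.9 w 26.9 [322. 291.]
0.142 23 az 74.4 w 25.8 [322. 287.]
0.07 14 az 78.4 w 7.4 [259. 276.]
0.09 16 az 77.6 w 6.4 [266. 280.]
0.11 12 az 77.2 w 5.7 [274. 284.]
0.13 11 az 77.3 w 4.8 [281. 288.]
0.142 7 az 77.3 w 3.9 [286. 291.]
```

```bash
python3 - <<'E'
import cv2
a=cv2.imread('pics/w12.png')[130:270,130:350]; cv2.imwrite('pics/c12.png',cv2.resize(a,None,fx=3.6,fy=3.6,interpolation=3))
E
```

```text
(no output)
```

View pics/c12.png

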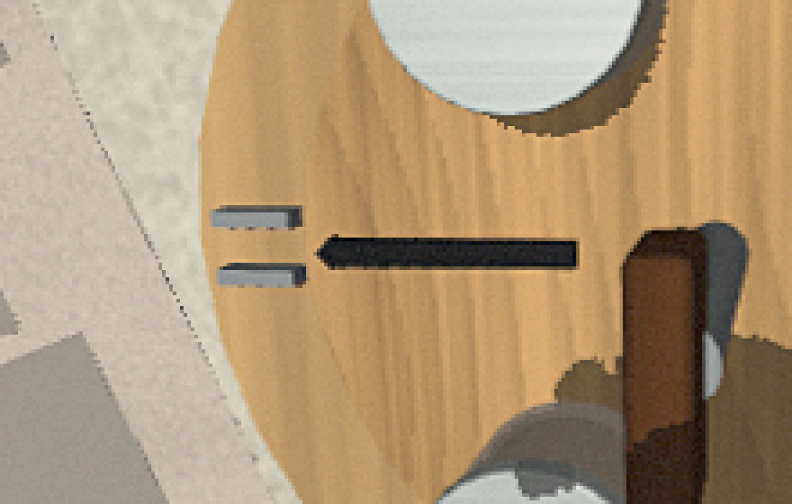

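Pointer tip (318,253) is within about 3 mm of the fork's middle (246). Next, tilt the tool at azimuth about −4° by going up to the reach limit.

```bash
python3 -c "
from h import *
go((.55,-.04,.52),92,L=0)"
```

```text
row [-0.64,-15.09,-2.12,-16.2] q7 now -1.35 n>=3
```

```bash
python3 -m inch '[[-0.6,-15,-2,-16],[-0.6,-15,-2,-16],[-0.6,-15,-2,-16],[-0.6,-15,-2,-16],[-0.6,-15,-7,-16],[-0.6,-15,-12,-16],[-0.6,-15,-17,-16],[-0.6,-15,-22,-16]]' | head -2; python3 -m inch '[[0,0,-5,0],[0,0,-10,0],[0,0,-15,0],[0,0,-20,0],[0,0,-25,0],[0,0,-30,0],[0,0,-35,0],[0,0,-40,0]]' | head -2;python3 -c "
from h import *
s=st();print(np.round(s['q'],2))"
```

```text
time: 25.7
position: [0.5428, -0.0593, 0.7183]
time: 26.5
position: [0.505, -0.0667, 0.8045]
26.5 [ 0.505  -0.0667  0.8045] [[0.995, 0.029, 0.095], [0.02, -0.995, 0.093], [0.097, -0.091, -0.991]] F [-0.3 -0.2 -0.2] w 0.599 gf 0.0
[ 0.31  0.14 -0.24  0.86 -0.07  2.05 -1.52]
```

```bash
python3 -m inch '[[3,0,-5,0],[6,0,-10,0],[9,0,-15,0],[12,0,-20,0],[15,0,-25,0],[18,0,-30,0],[21,0,-35,0],[24,0,-40,0]]' | head -2;python3 -c "
from h import *
s=st();print(np.round(s['q'],2))"; python3 -m inch '[[-3,0,-5,0],[-6,0,-10,0],[-9,0,-15,0],[-12,0,-20,0],[-15,0,-25,0],[-18,0,-30,0],[-21,0,-35,0],[-24,0,-40,0]]' | head -2;python3 -c "
from h import *
s=st();print(np.round(s['q'],2))"
```

```text
time: 27.3
position: [0.5344, -0.0624, 0.8258]
27.3 [ 0.5344 -0.0624  0.8258] [[0.988, 0.029, 0.153], [0.015, -0.996, 0.091], [0.155, -0.087, -0.984]] F [-0.3  0.8  0.1] w 0.598 gf 0.0
[ 0.19  0.21 -0.13  0.73 -0.08  2.05 -1.53]
time: 28.1
position: [0.37, -0.0552, 0.857]
28.1 [ 0.37   -0.0552  0.857 ] [[0.977, 0.029, 0.211], [0.01, -0.996, 0.09], [0.213, -0.086, -0.973]] F [-0.1  1.7  1.1] w 0.602 gf 0.0
[-0.24 -0.15  0.29  1.02 -0.07  2.05 -1.54]
```

```bash
f='grep -A1 position'; python3 -m inch '[[3,0,-4,0],[6,0,-8,0]]' | $f;  python3 -m inch '[[3,0,-4,0],[6,0,-8,0]]' | $f; python3 -m inch '[[3,0,-4,0],[6,0,-8,0]]' | $f;  python3 -m inch '[[3,0,-4,0],[6,0,-8,0]]' | $f;python3 -c "
from h import *
s=st();print(np.round(s['q'],2))"
```

```text
position: [0.3962, -0.0573, 0.8838]
eef_rot: [[0.964, 0.028, 0.264], [0.004, -0.996, 0.09], [0.266, -0.085, -0.96]]
position: [0.4167, -0.0562, 0.9057]
eef_rot: [[0.95, 0.027, 0.312], [0.001, -0.996, 0.086], [0.313, -0.081, -0.946]]
position: [0.4225, -0.0482, 0.9178]
eef_rot: [[0.94, 0.034, 0.338], [0.007, -0.997, 0.08], [0.34, -0.073, -0.938]]
position: [0.4293, -0.047, 0.9307]
eef_rot: [[0.929, 0.029, 0.368], [0.002, -0.997, 0.073], [0.369, -0.067, -0.927]]
28.9 [ 0.4293 -0.047   0.9307] [[0.929, 0.029, 0.368], [0.002, -0.997, 0.073], [0.369, -0.067, -0.927]] F [-0.5  0.9  0.3] w 0.598 gf 0.0
[ 0.05  0.06  0.05  0.66 -0.13  2.05 -1.53]
```

```bash
f='grep -A1 position'; python3 -m inch '[[2,3,-4,0],[4,6,-8,0]]' | $f;  python3 -m inch '[[2,3,-4,0],[4,6,-8,0]]' | $f; python3 -m inch '[[2,2,-4,0],[4,4,-8,0]]' | $f;  python3 -m inch '[[2,0,-4,0],[4,0,-8,0]]' | $f;python3 -m inch '[[2,0,-4,0],[4,0,-8,0]]' | $f;python3 -m inch '[[2,0,-4,0],[4,0,-8,0]]' | $f;python3 -c "
from h import *
s=st();print(np.round(s['q'],2))"
```

```text
position: [0.4269, -0.0822, 0.9422]
eef_rot: [[0.915, 0.027, 0.402], [-0.001, -0.998, 0.069], [0.403, -0.064, -0.913]]
position: [0.4185, -0.1276, 0.956]
eef_rot: [[0.895, 0.02, 0.446], [-0.007, -0.998, 0.06], [0.446, -0.057, -0.893]]
position: [0.4066, -0.1546, 0.9708]
eef_rot: [[0.872, 0.016, 0.488], [-0.01, -0.999, 0.051], [0.489, -0.049, -0.871]]
position: [0.3911, -0.148, 0.9897]
eef_rot: [[0.848, 0.013, 0.53], [-0.011, -0.999, 0.043], [0.53, -0.043, -0.847]]
position: [0.3726, -0.1415, 1.008]
eef_rot: [[0.822, 0.011, 0.57], [-0.011, -0.999, 0.035], [0.57, -0.035, -0.821]]
position: [0.3519, -0.1361, 1.0252]
eef_rot: [[0.794, 0.006, 0.608], [-0.013, -1.0, 0.027], [0.608, -0.029, -0.794]]
30.1 [ 0.3519 -0.1361  1.0252] [[0.794, 0.006, 0.608], [-0.013, -1.0, 0.027], [0.608, -0.029, -0.794]] F [ 0.7  0.  -0.3] w 0.602 gf 0.0
[ 0.76  0.12 -0.5   0.36 -0.15  2.05 -1.42]
```

```bash
f='grep -A1 position'; python3 -m inch '[[2,0,-4,0],[4,0,-8,0]]' | $f;python3 -m inch '[[10,-10,20,0],[15,-20,30,0],[15,-25,35,0],[15,-30,40,0],[15,-35,40,0],[15,-40,40,0],[15,-40,40,0],[15,-40,40,0]]' |$f; python3 -c "
from h import *
s=st();print(np.round(s['q'],2))
go((.42,.33,.50),92.6,L=0)"
```

```text
position: [0.3289, -0.1305, 1.0416]
eef_rot: [[0.765, 0.002, 0.644], [-0.014, -1.0, 0.019], [0.644, -0.024, -0.764]]
position: [0.5958, 0.1273, 0.9014]
eef_rot: [[0.766, 0.0, 0.643], [-0.016, -1.0, 0.02], [0.642, -0.026, -0.766]]
31.1 [0.5958 0.1273 0.9014] [[0.766, 0.0, 0.643], [-0.016, -1.0, 0.02], [0.642, -0.026, -0.766]] F [-0.3 -0.9  0.4] w 0.593 gf 0.0
[ 0.1   0.28 -0.73  0.6   0.51  1.66 -1.91]
row [-39.59,-19.23,19.85,-3.0] q7 now -1.91 n>=9
```

```bash
f='grep -A1 position'; python3 -m inch '[[-39.6,-19.2,19.8,0],[-39.6,-19.2,19.8,0],[-39.6,-19.2,19.8,0],[-39.6,-19.2,19.8,0],[-39.6,-19.2,19.8,0],[-39.6,-19.2,19.8,0],[-39.6,-19.2,19.8,0],[-39.6,-19.2,19.8,0]]' |$f; python3 -m inch '[[0,0,0,0]]'|$f;python3 -c "
from h import *
s=st();print(np.round(s['q'],2));shot('wrist','w13');shot('scene','a13')
tz=np.array(s['eef_rot'])[:,2]
g=np.array([.442,.364,.064]); go(g-.10*tz); go(g)"
```

```text
position: [0.4486, 0.2929, 0.5709]
eef_rot: [[0.766, 0.001, 0.643], [-0.016, -1.0, 0.02], [0.642, -0.026, -0.766]]
position: [0.4455, 0.2952, 0.5649]
eef_rot: [[0.773, 0.007, 0.634], [-0.007, -1.0, 0.02], [0.634, -0.02, -0.773]]
32.0 [0.4455 0.2952 0.5649] [[0.773, 0.007, 0.634], [-0.007, -1.0, 0.02], [0.634, -0.02, -0.773]] F [-0.5  0.4 -0.4] w 0.599 gf 0.0
[ 0.28 -0.22 -0.89  1.71  0.24  1.01 -2.28]
row [-33.17,-5.91,13.12,0.0] q7 now -2.28 n>=7
row [-33.27,-5.91,23.12,0.0] q7 now -2.28 n>=8
```

View pics/w13.png

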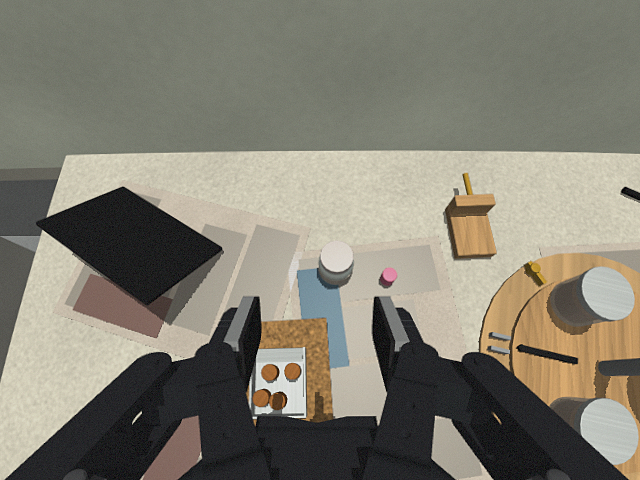

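```bash
f='grep -A1 position'; python3 -m inch '[[0,0,0,-68],[0,0,0,-68],[0,0,0,-68],[0,0,0,-68],[0,0,0,-68],[0,0,0,-68],[0,0,0,-68],[0,0,0,-68]]' |$f; python3 -m inch '[[0,0,0,-68],[0,0,0,-68],[0,0,0,-68],[0,0,0,-68],[0,0,0,-68],[0,0,0,-68],[0,0,0,-68],[0,0,0,-68]]' |$f; python3 -m inch '[[0,0,0,-44],[0,0,0,-44],[0,0,0,-44],[0,0,0,-44],[0,0,0,-44],[0,0,0,-44],[0,0,0,-44]]' |$f; python3 - <<'E'
from h import *
s=st();print(np.round(s['q'],2)); c=load('w13');a=load('a13')
for p in[(270,373),(292,371),(262,398),(279,400)]: print(np.round(at(c,*p,.038),3))
for p in [(459.2,349.4),(503.9,361.4)]: print(p)
d=np.abs(a['color'].astype(int)-load('scene0')['color'].astype(int)).sum(2)
g=cv2.cvtColor(a['color'],cv2.COLOR_RGB2GRAY); cv2.imwrite('pics/tmp.png',a['color'][:,:,::-1])
t=load('scene0')['color'][345:375,450:515]; r=cv2.matchTemplate(a['color'][330:390,435:530],t,cv2.TM_CCOEFF_NORMED); print('lip shift',np.array(cv2.minMaxLoc(r)[3])-15,r.max())
t=load('scene0')['color'][270:300,485:510]; r=cv2.matchTemplate(a['color'][255:315,470:525],t,cv2.TM_CCOEFF_NORMED); print('fin shift',np.array(cv2.minMaxLoc(r)[3])-15,r.max())
tz=np.array(s['eef_rot'])[:,2]
g=np.array([.442,.364,.064]); go(g-.10*tz); go(g)
E
```

```text
position: [0.4516, 0.291, 0.5748]
eef_rot: [[0.283, 0.711, 0.644], [0.922, -0.387, 0.021], [0.264, 0.588, -0.765]]
position: [0.4517, 0.291, 0.5747]
eef_rot: [[-0.553, 0.529, 0.644], [0.704, 0.71, 0.021], [-0.446, 0.465, -0.765]]
position: [0.451, 0.2915, 0.5734]
eef_rot: [[-0.766, 0.002, 0.643], [0.02, 1.0, 0.021], [-0.642, 0.029, -0.766]]
34.4 [0.451  0.2915 0.5734] [[-0.766, 0.002, 0.643], [0.02, 1.0, 0.021], [-0.642, 0.029, -0.766]] F [ 0.7 -0.6  0.1] w 0.605 gf 0.0
[-0.14 -0.17 -0.55  1.71  0.38  1.04  0.75]
[0.526 0.376 0.038]
[0.529 0.343 0.038]
[0.49  0.386 0.038]
[0.488 0.361 0.038]
(459.2, 349.4)
(503.9, 361.4)
lip shift [0 1] 0.90907836
fin shift [0 0] 0.72206277
row [33.55,5.77,13.10,0.0] q7 now 0.75 n>=7
row [33.55,5.77,23.10,0.0] q7 now 0.75 n>=8
```

```bash
f='grep -A1 position'; python3 -m inch '[[33.5,5.8,13.1,0],[33.5,5.8,13.1,0],[33.5,5.8,13.1,0],[33.5,5.8,13.1,0],[33.5,5.8,13.1,0],[33.5,5.8,13.1,0],[33.5,5.8,13.1,0],[33.5,5.8,13.1,0]]' |$f; python3 -m inch '[[0,0,0,0]]'|$f;python3 -c "
from h import *
s=st();print(np.round(s['q'],2))
tz=np.array(s['eef_rot'])[:,2]
g=np.array([.442,.364,.064]); go(g-.10*tz); go(g)"
```

```text
position: [0.2743, 0.3578, 0.2549]
eef_rot: [[-0.77, -0.002, 0.638], [0.015, 1.0, 0.021], [-0.638, 0.026, -0.77]]
position: [0.2759, 0.358, 0.2564]
eef_rot: [[-0.77, -0.002, 0.638], [0.015, 1.0, 0.021], [-0.638, 0.025, -0.77]]
35.3 [0.2759 0.358  0.2564] [[-0.77, -0.002, 0.638], [0.015, 1.0, 0.021], [-0.638, 0.025, -0.77]] F [0.4 0.2 0.7] w 0.599 gf 0.0
[-0.17 -0.01 -1.03  2.24  0.91  0.83 -0.25]
row [-0.51,0.09,-0.08,0.0] q7 now -0.25 n>=0
row [-0.51,0.09,9.92,0.0] q7 now -0.25 n>=1
```

```bash
f='grep -A4 position'; python3 -m inch '[[-0.5,0.1,2.5,0],[-0.5,0.1,5,0],[-0.5,0.1,7.5,0],[-0.5,0.1,9.9,0],[-0.5,0.1,9.9,0],[-0.5,0.1,9.9,0]]' |$f; python3 -m inch '[[0,0,0,0],[0,0,0,0],[0,0,0,0],[0,0,0,0],[0,0,0,0],[0,0,0,0]]' 1|$f;python3 -c "
from h import *
s=st();print(np.round(s['q'],2)); print(np.array(s['position'])+.155*np.array(s['eef_rot'])[:,2])"
```

```text
position: [0.3451, 0.3609, 0.1862]
eef_rot: [[-0.767, 0.001, 0.641], [0.018, 1.0, 0.02], [-0.641, 0.027, -0.767]]
contact_force: [-1.3, 0.6, 0.7]
gripper_width: 0.602
gripper_force: 0.0
position: [0.344, 0.3611, 0.1868]
eef_rot: [[-0.765, -0.002, 0.644], [0.015, 1.0, 0.02], [-0.644, 0.025, -0.765]]
contact_force: [-4.0, -1.6, 6.6]
gripper_width: 0.154
gripper_force: 58.3
36.5 [0.344  0.3611 0.1868] [[-0.765, -0.002, 0.644], [0.015, 1.0, 0.02], [-0.644, 0.025, -0.765]] F [-4.  -1.6  6.6] w 0.154 gf 58.3
[-0.2   0.29 -0.92  2.22  1.31  0.85 -0.48]
[0.44380873 0.36424181 0.06825904]
```

Scoop fin gripped (14 mm). Lift straight up and check that the load stays level.

```bash
f='grep -A4 position'; python3 -m inch '[[-1,0,-1.2,0],[-2.6,0.1,-3,0],[-5,0.2,-6,0],[-7.5,0.3,-9,0],[-10,0.4,-12,0],[-12.9,0.5,-15.3,0],[-12.9,0.5,-15.3,0],[-12.9,0.5,-15.3,0]]' |$f; python3 - <<'E'
from h import *
s=st();print(np.round(s['q'],2)); R=np.array(s['eef_rot']);g=np.array(s['position'])+.155*R[:,2];print('grip',g)
c=shot('scene','a14'); cv2.imwrite('pics/c14.png',cv2.resize(c['color'][150:400,330:600,::-1],None,fx=2.2,fy=2.2,interpolation=3))
o=np.array([.502-.04,-.263,.20]); go(o+[-.063,-.002,.065])
E
```

```text
position: [0.3443, 0.3608, 0.3863]
eef_rot: [[-0.766, -0.001, 0.643], [0.016, 1.0, 0.02], [-0.643, 0.026, -0.766]]
contact_force: [-0.4, -0.6, -2.3]
gripper_width: 0.158
gripper_force: 58.7
37.3 [0.3443 0.3608 0.3863] [[-0.766, -0.001, 0.643], [0.016, 1.0, 0.02], [-0.643, 0.026, -0.766]] F [-0.4 -0.6 -2.3] w 0.158 gf 58.7
[-0.01 -0.17 -0.96  2.04  0.57  0.86  0.26]
grip [0.44391427 0.36392313 0.26766412]
row [2.55,-62.80,-3.98,0.0] q7 now 0.26 n>=12
```

View pics/c14.png

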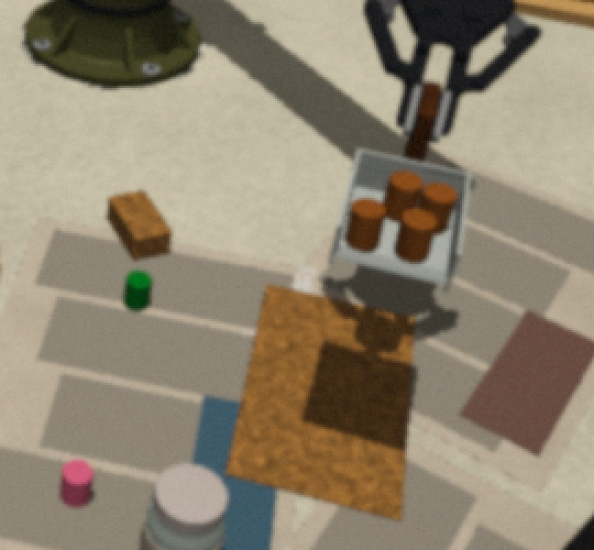

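The scoop is level with all four blanks upright. Carry it, rising above the grip bar on the way.

```bash
f='grep -A1 position'; python3 -m inch '[[-0.3,-1,-0.4,0],[-0.6,-3,-1,0],[-1,-6,-2,0],[-1,-10,-3,0],[-1,-14,-4,0],[-1,-18,-5,0],[-1,-22,-5.5,0],[-1,-26,-6,0]]' |$f; python3 - <<'E'
from h import *
s=st();print(np.round(s['q'],2)); R=np.array(s['eef_rot']);g=np.array(s['position'])+.155*R[:,2];print('grip',g)
o=np.array([.502-.04,-.263,.24]); go(o+[-.063,-.002,.065])
E
```

```text
position: [0.3503, 0.2505, 0.3801]
eef_rot: [[-0.785, 0.006, 0.619], [-0.005, 1.0, -0.017], [-0.619, -0.016, -0.785]]
38.15 [0.3503 0.2505 0.3801] [[-0.785, 0.006, 0.619], [-0.005, 1.0, -0.017], [-0.619, -0.016, -0.785]] F [ 0.5 -2.7 -1. ] w 0.153 gf 59.0
[-0.73 -0.3  -0.14  2.21  0.62  0.88  0.38]
grip [0.44620426 0.24793239 0.25837243]
row [1.08,-51.39,-5.73,0.0] q7 now 0.38 n>=10
```

```bash
python3 - <<'E'
from h import *
for p in [(.55,.12,.31),(.55,.0,.31),(.53,-.12,.31),(.49,-.25,.29)]: go(p)
E
```

```text
row [-11.28,-12.81,2.58,0.0] q7 now 0.38 n>=3
row [-11.22,-24.81,2.79,0.0] q7 now 0.38 n>=5
row [-9.59,-36.82,1.75,0.0] q7 now 0.38 n>=7
row [-5.15,-49.81,1.06,0.0] q7 now 0.38 n>=10
```

```bash
f='grep -A1 position'; python3 -m inch '[[-0.8,-0.6,0.2,0],[-2.5,-2,0.6,0],[-5,-4.5,1.2,0],[-8,-8,1.8,0],[-10.5,-11.5,2.4,0],[-11.2,-15.5,2.6,0],[-11.2,-19.5,2.7,0],[-11.2,-23.5,2.7,0]]' |$f; python3 - <<'E'
from h import *
s=st();print(np.round(s['q'],2)); R=np.array(s['eef_rot']);g=np.array(s['position'])+.155*R[:,2];print('grip',g)
for p in [(.55,.0,.31),(.53,-.12,.31),(.49,-.25,.29)]: go(p)
E
```

```text
position: [0.4723, 0.0145, 0.4251]
eef_rot: [[-0.797, 0.006, 0.603], [0.001, 1.0, -0.01], [-0.604, -0.007, -0.797]]
38.95 [0.4723 0.0145 0.4251] [[-0.797, 0.006, 0.603], [0.001, 1.0, -0.01], [-0.604, -0.007, -0.797]] F [-0.1 -0.3 -2.8] w 0.153 gf 59.0
[ 0.1  -0.3  -0.18  2.11  0.02  0.68  1.47]
grip [0.56582193 0.01299769 0.30154231]
row [0.75,-1.32,-1.62,0.0] q7 now 1.47 n>=0
row [2.34,-13.33,-2.71,0.0] q7 now 1.47 n>=2
row [6.72,-26.34,-3.40,0.0] q7 now 1.47 n>=5
```

```bash
cat > sim.py <<'E'
from h import *
def setup(s):
    R=np.array(s['eef_rot']);tz=R[:,2]; az=np.arctan2(tz[1],tz[0]); S0=Rz(az)  # scoop level, x along tilt azimuth
    return R,tz,S0
V=np.array([[60,39,10],[60,-39,10],[60,0,10],[40,39,0],[40,-39,0],[-43,39,0],[-43,-39,0],[-43,39,36],[-43,-39,36],[40,39,36],[40,-39,36],[-90,0,16],[-90,0,78]])/1e3
G=np.array([-.064,0,.065])
def rot(tz,a): return cv2.Rodrigues(tz*a)[0]
if __name__=='__main__':
    R,tz,S0=setup(robot.state())
    for a in range(0,181,15):
        S=rot(tz,np.radians(a))@S0; P=(V-G)@S.T; t=-.155*tz
        print(a,'up',np.round(S[2],2),'lipmid',np.round(P[2]*1e3),'corners',np.round(P[0]*1e3),np.round(P[1]*1e3),'minz',round(P[:,2].min()*1e3),'argmin',P[:,2].argmin(),'tcp',np.round(t*1e3))
E
python3 sim.py
```

```text
0 up [0. 0. 1.] lipmid [124.  -2. -55.] corners [125.  37. -55.] [123. -41. -55.] minz -65 argmin 3 tcp [-94.   1. 124.]
15 up [-0.02  0.16  0.99] lipmid [122. -19. -56.] corners [131.  19. -50.] [113. -56. -62.] minz -72 argmin 4 tcp [-94.   1. 124.]
30 up [-0.06  0.3   0.95] lipmid [116. -35. -60.] corners [133.  -1. -49.] [100. -68. -72.] minz -80 argmin 4 tcp [-94.   1. 124.]
45 up [-0.14  0.43  0.89] lipmid [108. -48. -67.] corners [130. -21. -50.] [ 85. -75. -83.] minz -89 argmin 4 tcp [-94.   1. 124.]
60 up [-0.24  0.52  0.82] lipmid [ 97. -58. -75.] corners [124. -39. -54.] [ 70. -77. -95.] minz -99 argmin 4 tcp [-94.   1. 124.]
75 up [-0.36  0.58  0.73] lipmid [ 84. -65. -84.] corners [114. -55. -62.] [  54.  -74. -107.] minz -107 argmin 4 tcp [-94.   1. 124.]
90 up [-0.48  0.6   0.64] lipmid [ 71. -67. -95.] corners [102. -67. -71.] [  39.  -66. -118.] minz -118 argmin 1 tcp [-94.   1. 124.]
105 up [-0.61  0.58  0.54] lipmid [  57.  -64. -105.] corners [ 87. -75. -82.] [  27.  -54. -128.] minz -128 argmin 1 tcp [-94.   1. 124.]
120 up [-0.72  0.52  0.45] lipmid [  45.  -58. -114.] corners [ 71. -78. -94.] [  18.  -38. -135.] minz -135 argmin 1 tcp [-94.   1. 124.]
135 up [-0.82  0.43  0.38] lipmid [  34.  -47. -123.] corners [  55.  -75. -106.] [  12.  -19. -139.] minz -139 argmin 1 tcp [-94.   1. 124.]
150 up [-0.9   0.3   0.32] lipmid [  26.  -33. -129.] corners [  41.  -67. -117.] [  11.    1. -141.] minz -141 argmin 1 tcp [-94.   1. 124.]
165 up [-0.95  0.16  0.28] lipmid [  21.  -17. -133.] corners [  28.  -55. -127.] [  13.   20. -139.] minz -139 argmin 1 tcp [-94.   1. 124.]
180 up [-0.96 -0.    0.27] lipmid [  19.   -0. -134.] corners [  19.  -39. -134.] [  20.   39. -134.] minz -134 argmin 0 tcp [-94.   1. 124.]
```

```bash
python3 - <<'E'
from h import *
for p in [(.47,-.12,.425),(.43,-.237,.425),(.39,-.237,.367)]: go(p,L=0)
E
```

```text
row [0.18,-13.45,0.00,0.0] q7 now 1.47 n>=2
row [3.36,-25.18,-2.30,0.0] q7 now 1.47 n>=5
row [10.05,-25.16,-0.09,0.0] q7 now 1.47 n>=5
```

```bash
f='grep -A1 position'; python3 -m inch '[[0,-1,0,0],[0,-3,0,0],[0.1,-6,0,0],[0.2,-9.5,0,0],[0.8,-13,-0.5,0],[1.8,-17,-1.2,0],[2.7,-21,-1.8,0],[3.2,-24,-2.2,0]]' |$f; python3 -m inch '[[0.1,-1,-0.1,0],[0.1,-1.2,-0.1,0],[0.1,-1.2,-0.1,0]]'|$f; python3 - <<'E'
from h import *
s=st();print(np.round(s['q'],2)); 
for p in [(.39,-.237,.367)]: go(p,L=0)
E
```

```text
position: [0.4307, -0.2251, 0.4248]
eef_rot: [[-0.797, 0.008, 0.603], [0.004, 1.0, -0.009], [-0.603, -0.005, -0.797]]
position: [0.4311, -0.234, 0.4265]
eef_rot: [[-0.796, 0.005, 0.606], [0.001, 1.0, -0.007], [-0.606, -0.005, -0.796]]
40.05 [ 0.4311 -0.234   0.4265] [[-0.796, 0.005, 0.606], [0.001, 1.0, -0.007], [-0.606, -0.005, -0.796]] F [ 0.7  0.2 -2. ] w 0.154 gf 59.2
[ 0.18 -0.25  0.33  2.06 -0.32  0.77  2.26]
row [6.88,-0.29,2.25,0.0] q7 now 2.26 n>=1
```

```bash
f='grep -A1 position'; python3 -m inch '[[1.5,0,0.5,0],[4,-0.1,1.3,0],[6,-0.2,1.9,0],[6.9,-0.3,2.2,0],[6.9,-0.3,2.2,0],[6.9,-0.3,2.2,0]]' |$f
cat > plan.py <<'E'
from sim import *
import sys
K=np.array([[0,.390,-.237,.366],[45,.390,-.235,.380],[75,.385,-.207,.385],[90,.387,-.207,.385],[105,.390,-.212,.389],[120,.392,-.222,.393],[150,.395,-.247,.396],[180,.390,-.263,.396]])
f0,f1,n=map(float,sys.argv[1:4]); s=robot.state(); R,tz,_=setup(s); t=np.array(s['position']); fun=np.array([.502,-.263])
az=np.arctan2(tz[1],tz[0]); 
for f in np.linspace(f0,f1,int(n)+1)[1:]:
    p=np.array([np.interp(f,K[:,0],K[:,i]) for i in(1,2,3)]); d=R.T@(p-t)*100
    S=rot(tz,np.radians(f))@Rz(az); P=(V-G)@S.T+p+.155*tz
    # edge samples between vertices; clearance to funnel inner surface
    Q=np.array([a*w+b*(1-w) for i,a in enumerate(P[:11]) for b in P[:11][i+1:] for w in np.linspace(0,1,9)]); r=np.hypot(*(Q[:,:2]-fun).T)
    zs=np.where(r<.033,.09,np.where(r<.07,.106+(r-.033)*1.486,0)); cl=(Q[:,2]-zs).min()
    b=Q[(Q[:,2]<.208)]; bx=np.array([.968,-.25]); e=b[:,:2]-[.5303,-.156]; u=np.abs(e@bx)-.033; v=np.abs(e@[.25,.968])-.008
    bc=np.max([u,v],0).min() if len(b) else 9
    print('[%.1f,%.1f,%.1f,%.0f]'%(*d,f-f0),'lip',np.round(P[2],3),'low',np.round(P[1],3),'clr %.3f bar %.3f'%(cl,bc),'rTCP %.3f'%np.hypot(*p[:2]))
E
python3 - <<'E'
from h import *
s=st();print(np.round(s['q'],2)); c=shot('side','s15'); hsv=cv2.cvtColor(c['color'],cv2.COLOR_RGB2HSV)
n,l,q,ce=cv2.connectedComponentsWithStats(cv2.inRange(hsv,(5,170,50),(14,255,190)))
print([(q[i,4],np.round(ce[i]).tolist()) for i in range(1,n) if q[i,4]>25]); print(pix(c,[.548,-.237,.19]))
E
python3 plan.py 0 60 8;python3 plan.py 60 180 16
```

```text
position: [0.3901, -0.2382, 0.3695]
eef_rot: [[-0.793, 0.006, 0.609], [0.001, 1.0, -0.009], [-0.609, -0.007, -0.793]]
40.65 [ 0.3901 -0.2382  0.3695] [[-0.793, 0.006, 0.609], [0.001, 1.0, -0.009], [-0.609, -0.007, -0.793]] F [ 0.   0.4 -1.7] w 0.157 gf 59.1
[ 0.23 -0.29  0.34  2.2  -0.39  0.69  2.4 ]
[(np.int32(28), [340.0, 280.0]), (np.int32(45), [318.0, 282.0]), (np.int32(26), [325.0, 300.0]), (np.int32(181), [372.0, 315.0]), (np.int32(212), [352.0, 318.0])]
[355.91448595 316.87457152]
[0.1,0.2,0.1,8] lip [ 0.608 -0.249  0.19 ] low [ 0.603 -0.287  0.187] clr 0.023 bar 0.028 rTCP 0.456
[-0.0,0.2,-0.1,15] lip [ 0.606 -0.256  0.191] low [ 0.598 -0.294  0.185] clr 0.017 bar 0.031 rTCP 0.456
[-0.2,0.2,-0.3,22] lip [ 0.604 -0.264  0.192] low [ 0.592 -0.3    0.183] clr 0.019 bar 0.031 rTCP 0.456
[-0.3,0.3,-0.4,30] lip [ 0.601 -0.271  0.192] low [ 0.585 -0.305  0.18 ] clr 0.023 bar 0.029 rTCP 0.456
[-0.5,0.3,-0.6,38] lip [ 0.597 -0.278  0.192] low [ 0.578 -0.309  0.177] clr 0.012 bar 0.028 rTCP 0.456
[-0.6,0.3,-0.8,45] lip [ 0.593 -0.284  0.191] low [ 0.57  -0.311  0.174] clr 0.011 bar 0.0
[... 1193 characters left out ...]
2  0.149] low [ 0.502 -0.254  0.132] clr 0.014 bar 0.036 rTCP 0.458
[-1.9,-0.3,-1.8,82] lip [ 0.52  -0.282  0.147] low [ 0.502 -0.251  0.132] clr 0.012 bar 0.041 rTCP 0.462
[-2.0,-0.9,-1.8,90] lip [ 0.517 -0.281  0.144] low [ 0.502 -0.247  0.133] clr 0.010 bar 0.047 rTCP 0.466
[-1.9,-1.3,-1.8,98] lip [ 0.513 -0.278  0.142] low [ 0.502 -0.241  0.133] clr 0.012 bar 0.049 rTCP 0.467
[-1.8,-1.7,-1.9,105] lip [ 0.51  -0.274  0.141] low [ 0.502 -0.236  0.134] clr 0.014 bar 0.054 rTCP 0.468
[-1.7,-2.1,-2.0,112] lip [ 0.507 -0.269  0.14 ] low [ 0.504 -0.231  0.136] clr 0.018 bar 0.056 rTCP 0.469
[-1.6,-2.5,-2.1,120] lip [ 0.506 -0.265  0.139] low [ 0.507 -0.226  0.139] clr 0.021 bar 0.059 rTCP 0.470
```

Blanks are in the scoop above the funnel. Start the pouring turn: 0 to 60°.

```bash
f='grep -A1 position'; python3 -m inch '[[0.1,0.2,0.1,8],[0,0.2,-0.1,15],[-0.2,0.2,-0.3,22],[-0.3,0.3,-0.4,30],[-0.5,0.3,-0.6,38],[-0.6,0.3,-0.8,45],[-0.6,1,-1,52],[-0.6,1.7,-1.2,60]]' |$f
python3 - <<'E'
from h import *
s=st();print(np.round(s['q'],2))
E
python3 plan.py 60 120 8
```

```text
position: [0.3879, -0.2212, 0.3832]
eef_rot: [[-0.387, 0.691, 0.61], [0.869, 0.495, -0.009], [-0.308, 0.526, -0.792]]
41.5 [ 0.3879 -0.2212  0.3832] [[-0.387, 0.691, 0.61], [0.869, 0.495, -0.009], [-0.308, 0.526, -0.792]] F [-0.7 -0.5 -1.6] w 0.162 gf 59.1
[ 0.53 -0.3   0.06  2.2  -0.49  0.73  1.39]
[0.7,0.3,-0.1,8] lip [ 0.572 -0.277  0.182] low [ 0.543 -0.291  0.16 ] clr 0.020 bar 0.034 rTCP 0.442
[1.3,0.6,-0.3,15] lip [ 0.565 -0.272  0.178] low [ 0.535 -0.282  0.155] clr 0.025 bar 0.026 rTCP 0.437
[1.2,0.7,-0.3,22] lip [ 0.559 -0.274  0.173] low [ 0.528 -0.278  0.149] clr 0.022 bar 0.027 rTCP 0.438
[1.2,0.7,-0.2,30] lip [ 0.553 -0.274  0.168] low [ 0.522 -0.274  0.144] clr 0.022 bar 0.025 rTCP 0.439
[0.9,0.8,-0.3,38] lip [ 0.548 -0.276  0.165] low [ 0.518 -0.271  0.141] clr 0.022 bar 0.026 rTCP 0.441
[0.5,0.9,-0.3,45] lip [ 0.543 -0.277  0.161] low [ 0.513 -0.266  0.139] clr 0.022 bar 0.024 rTCP 0.444
[-0.0,0.8,-0.4,52] lip [ 0.538 -0.279  0.159] low [ 0.509 -0.264  0.137] clr 0.021 bar 0.024 rTCP 0.447
[-0.5,0.8,-0.5,60] lip [ 0.533 -0.28   0.156] low [ 0.506 -0.26   0.135] clr 0.018 bar 0.025 rTCP 0.450
```

```bash
f='grep -A1 position'; python3 -m inch '[[0.7,0.3,-0.1,6],[1.3,0.6,-0.3,14],[1.2,0.7,-0.3,22],[1.2,0.7,-0.2,30],[0.9,0.8,-0.3,38],[0.5,0.9,-0.3,45],[0,0.8,-0.4,52],[-0.5,0.8,-0.5,60]]' |$f
python3 - <<'E'
from h import *
s=st();print(np.round(s['q'],2))
E
python3 plan.py 120 180 8
```

```text
position: [0.3923, -0.2216, 0.3928]
eef_rot: [[0.405, 0.681, 0.61], [0.863, -0.505, -0.01], [0.301, 0.53, -0.793]]
42.3 [ 0.3923 -0.2216  0.3928] [[0.405, 0.681, 0.61], [0.863, -0.505, -0.01], [0.301, 0.53, -0.793]] F [ 0.8  0.  -1.7] w 0.153 gf 59.1
[ 0.83 -0.29 -0.19  2.17 -0.6   0.78  0.42]
[-0.5,0.4,-0.0,8] lip [ 0.528 -0.282  0.152] low [ 0.504 -0.258  0.134] clr 0.016 bar 0.034 rTCP 0.454
[-1.0,0.8,-0.0,15] lip [ 0.524 -0.282  0.149] low [ 0.502 -0.254  0.132] clr 0.014 bar 0.036 rTCP 0.458
[-1.5,1.2,-0.1,22] lip [ 0.52  -0.282  0.147] low [ 0.502 -0.251  0.132] clr 0.012 bar 0.041 rTCP 0.462
[-2.0,1.6,-0.1,30] lip [ 0.517 -0.281  0.144] low [ 0.502 -0.247  0.133] clr 0.010 bar 0.047 rTCP 0.466
[-2.4,1.8,-0.1,38] lip [ 0.513 -0.278  0.142] low [ 0.502 -0.241  0.133] clr 0.012 bar 0.049 rTCP 0.467
[-2.8,1.9,-0.2,45] lip [ 0.51  -0.274  0.141] low [ 0.502 -0.236  0.134] clr 0.014 bar 0.054 rTCP 0.468
[-3.2,2.0,-0.3,52] lip [ 0.507 -0.269  0.14 ] low [ 0.504 -0.231  0.136] clr 0.018 bar 0.056 rTCP 0.469
[-3.6,2.1,-0.4,60] lip [ 0.506 -0.265  0.139] low [ 0.506 -0.226  0.139] clr 0.021 bar 0.059 rTCP 0.470
```

```bash
f='grep -A2 position'; python3 -m inch '[[-0.5,0.4,0,8],[-1,0.8,0,15],[-1.5,1.2,-0.1,22],[-2,1.6,-0.1,30],[-2.4,1.8,-0.1,38],[-2.8,1.9,-0.2,45],[-3.2,2,-0.3,52],[-3.6,2.1,-0.4,60]]' |$f; python3 -m inch '[[0,0,0,0],[0,0,0,0],[0,0,0,0],[0,0,0,0]]'|$f
python3 - <<'E'
from h import *
for n in('side','scene'):
    c=shot(n,n+'16'); hsv=cv2.cvtColor(c['color'],cv2.COLOR_RGB2HSV)
    k,l,q,ce=cv2.connectedComponentsWithStats(cv2.inRange(hsv,(5,150,40),(15,255,200)))
    print(n,[(int(q[i,4]),np.round(ce[i]).tolist()) for i in range(1,k) if q[i,4]>25]); print('jar',pix(c,[.502,-.263,.04]),'fun',pix(c,[.502,-.263,.158]),'bar',pix(c,[.53,-.156,.18]))
E
```

```text
position: [0.3898, -0.2636, 0.3965]
eef_rot: [[0.792, -0.01, 0.61], [-0.005, -1.0, -0.01], [0.61, 0.005, -0.792]]
contact_force: [-0.6, 0.3, -1.9]
position: [0.389, -0.2632, 0.3952]
eef_rot: [[0.793, -0.006, 0.609], [-0.0, -1.0, -0.009], [0.609, 0.007, -0.793]]
contact_force: [0.4, 1.0, -2.0]
side [(218, [329.0, 281.0]), (340, [337.0, 293.0])]
jar [331.95010035 388.85496281] fun [333.5350625  349.72986673] bar [328.10589265 287.15742309]
scene [(131, [96.0, 11.0]), (14043, [303.0, 49.0]), (2314, [433.0, 63.0]), (234, [585.0, 8.0]), (68, [6.0, 14.0]), (58, [96.0, 29.0]), (85, [121.0, 41.0]), (159, [112.0, 62.0]), (26, [2.0, 54.0]), (26, [10.0, 60.0]), (45, [120.0, 61.0]), (46, [32.0, 70.0]), (65, [10.0, 70.0]), (76, [581.0, 71.0]), (47, [605.0, 74.0]), (42, [617.0, 75.0]), (34, [132.0, 80.0]), (97, [103.0, 83.0]), (28, [576.0, 79.0]), (59, [632.0, 81.0]), (32, [612.0, 83.0]), (351, [617.0, 111.0]), (57, [20.0, 93.0]), (61, [30.0, 95.0]), (31, [120.0, 92.0]), (105, [595.0, 96.0]), (64, [571.0, 103.0]), (32, [634.0, 98.0]), (28, [559.0, 103.0]), (55, [29.0, 109.0]), (64, [633.0, 120.0]), (67, [165.0, 116.0]), (53, [592.0, 119.0]), (67, [584.0, 128.0]), (139, [179.0, 130.0]), (102, [569.0, 130.0]), (26, [551.0, 132.0]), (46, [631.0, 136.0]), (54, [608.0, 142.0]), (43, [617.0, 138.0]), (35, [580.0, 140.0]), (39, [592.0, 143.0]), (38, [627.0, 148.0]), (46, [7.0, 162.0]), (41, [21.0, 159.0]), (32, [16.0, 171.0]), (135, [227.0, 192.0]), (34, [385.0, 252.0]), (44, [395.0, 262.0])]
jar [197.50573954 235.52108553] fun [189.70695764 190.57763157] bar [226.95841181 200.68782738]
```

```bash
python3 - <<'E'
from h import *
b=load('scene16')['color'];a=load('a14')['color'];s=load('side16')['color'];s0=load('s12')['color']
def z(i,x0,x1,y0,y1,f): return cv2.resize(i[y0:y1,x0:x1,::-1],None,fx=f,fy=f,interpolation=3)
A=z(b,130,290,130,300,2.3);S=z(s,260,420,230,400,2.3)
cv2.imwrite('pics/m16.png',np.hstack([A,S]))
E
```

```text
(no output)
```

View pics/m16.png

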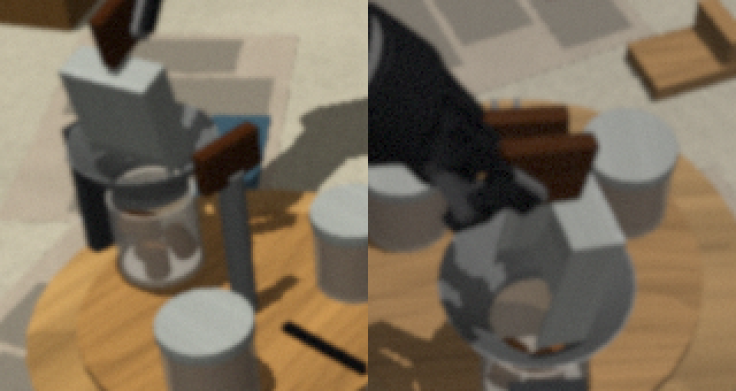

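The left view shows the blanks in the jar under the funnel, and nothing is left on the cone in the right view. Lift the scoop out.

```bash
f='grep -A2 position'; python3 -m inch '[[1.2,0,-1.6,0],[2.4,0,-3.2,0],[4,0,-5,0],[7,0,-5,0],[10,0,-6,0],[13,0,-7,0],[13,0,-7,0],[13,0,-7,0]]' |$f; python3 - <<'E'
from h import *
s=st();print(np.round(s['q'],2)); go((.47,0.0,.52),L=0)
E
```

```text
position: [0.4493, -0.263, 0.5295]
eef_rot: [[0.794, -0.006, 0.608], [-0.001, -1.0, -0.009], [0.608, 0.006, -0.794]]
contact_force: [-0.4, -0.5, -2.0]
44.4 [ 0.4493 -0.263   0.5295] [[0.794, -0.006, 0.608], [-0.001, -1.0, -0.009], [0.608, 0.006, -0.794]] F [-0.4 -0.5 -2. ] w 0.151 gf 59.2
[ 1.   -0.19 -0.34  1.81 -0.51  1.01 -0.76]
row [1.04,-26.32,1.78,0.0] q7 now -0.76 n>=5
```

```bash
cat > jar.py <<'E'
from h import *
import sys
J=np.array(eval(sys.argv[1])); 
for n in('scene','side'):
    c=shot(n,n+sys.argv[2]); hsv=cv2.cvtColor(c['color'],cv2.COLOR_RGB2HSV)
    P=np.array([pix(c,[J[0]+.037*np.cos(a),J[1]+.037*np.sin(a),z]) for a in np.linspace(0,6.28,24) for z in (.022,.1)]).astype(np.float32)
    m=np.zeros((480,640),np.uint8); cv2.fillConvexPoly(m,cv2.convexHull(P).astype(np.int32),255)
    x,y,w,h=cv2.boundingRect(m); 
    print(n,(x,y,w,h)); sub=hsv[y:y+h:3,x:x+w:3]; rgb=c['color'][y:y+h:3,x:x+w:3].astype(int); rb=rgb[:,:,0]-rgb[:,:,2]
    for r,b in zip(rgb.sum(2)//3,rb): print(' '.join('%3d/%-3d'%(p,q) for p,q in zip(r,b)))
E
python3 jar.py '[.502,-.263]' 17
```

```text
scene (176, 203, 40, 50)
 82/0    81/1    52/2    54/3    89/10  120/16  135/18  139/14  138/15  127/12   95/9    73/-2   71/-2   18/24 
 69/1    50/1    68/3   121/13  109/14  103/12  105/12  106/14  101/7    88/9    72/5    47/1    66/8    38/22 
 48/0    50/3    68/4    67/3    71/6    67/5    60/4    50/2    44/-1   39/-2   39/3    36/0   110/11   61/1  
 58/3    48/0    43/3    39/3    40/-1   40/0    41/0    42/-2   44/3    38/4    40/-1   44/0   110/10   83/-5 
 93/7    58/0    46/0    44/1    41/2    40/0    43/0    40/1    43/2    48/-2   50/5    86/11  114/10   92/31 
 84/6    75/5    56/1    55/1    57/4    54/1    49/-1   56/-1   54/2    74/14  103/30  120/28  105/19   99/59 
 33/2    85/10   71/8    50/32   68/52   66/41   78/33   91/30  110/36  117/30  119/25  104/13   96/17   94/44 
 29/0    68/8    84/20  120/40  128/55  118/64  111/55  105/29  111/23  106/14  101/12   94/14   91/15   76/29 
 22/0    64/5    80/23   88/24   98/34   93/36   83/28   74/20   92/16   90/22   79/20   78/15   86/13   70/19 
 19/0    58/8    77/19   82/25   84/23   85/30   81/22   76/19   84
[... 2967 characters left out ...]
5/-3   54/0    51/-5   51/-1   51/0    57/-2   52/-4   53/20 
 72/19  121/13  129/12  125/10   52/-3   53/0    55/-2   57/-2   53/-4   52/-1   53/0    52/-3   52/-1   50/-4   50/-3   63/24 
 65/28   95/14  129/11  125/10   53/-2   56/-1   51/-1   48/0    47/1    44/-3   42/1    43/-1   40/-4   45/1    40/0    75/46 
 60/35   68/18  112/11  126/12   38/0    25/3    33/-2   26/-1   27/-2   25/3    24/-4   26/-3   25/-4   25/0    31/0    80/49 
 58/37   61/34   80/19  100/12   30/1    30/-3   23/-2   25/-3   28/-2   24/0    27/-5   21/1    27/1    26/3    29/-1   93/58 
 53/40   56/34   58/29   63/16   28/-3   28/-3   33/-3   27/-2   27/-1   22/0    25/-2   29/-2   26/-2   27/-6   32/4   103/63
```

```bash
f='grep -A2 position'; python3 -m inch '[[1,-5,1.7,-8],[1,-10,1.7,-16],[1,-15,1.7,-24],[1,-20,1.7,-32],[1,-25,1.7,-40],[1,-26.3,1.8,-48],[1,-26.3,1.8,-56],[1,-26.3,1.8,-64]]' |$f;  python3 -m inch '[[0,0,0,-68],[0,0,0,-68],[0,0,0,-68],[0,0,0,-68],[0,0,0,-68],[0,0,0,-68],[0,0,0,-68],[0,0,0,-68]]' |$f;  python3 -m inch '[[0,0,0,-48],[0,0,0,-48],[0,0,0,-48],[0,0,0,-48],[0,0,0,-48],[0,0,0,-48],[0,0,0,-48]]' |$f; python3 - <<'E'
from h import *
s=st();print(np.round(s['q'],2)); R=np.array(s['eef_rot']); g=np.array(s['position'])+.155*R[:,2]
for n in('scene','side','wrist'):
    c=shot(n,n+'18'); hsv=cv2.cvtColor(c['color'],cv2.COLOR_RGB2HSV)
    k,l,q,ce=cv2.connectedComponentsWithStats(cv2.inRange(hsv,(5,150,40),(15,255,255)))
    print(n,[(int(q[i,4]),np.round(ce[i]).tolist()) for i in range(1,k) if q[i,4]>25 and (n!='scene' or ce[i][1]>150)],'scoop',pix(c,g+[.064,0,-.06]),'bar',pix(c,[.53,-.156,.18]))
go((.4438,.3642,.17)); go((.4438,.3642,.071))
E
```

```text
position: [0.4833, 0.0069, 0.5184]
eef_rot: [[0.446, 0.671, 0.593], [0.834, -0.552, -0.002], [0.326, 0.495, -0.805]]
contact_force: [0.3, 0.5, -1.3]
position: [0.4833, -0.0009, 0.5182]
eef_rot: [[-0.444, 0.672, 0.592], [0.83, 0.557, -0.01], [-0.337, 0.487, -0.806]]
contact_force: [-0.7, -0.3, -1.8]
position: [0.4834, -0.0008, 0.5185]
eef_rot: [[-0.796, 0.124, 0.593], [0.147, 0.989, -0.01], [-0.587, 0.079, -0.805]]
contact_force: [-0.3, -0.0, -1.7]
46.8 [ 0.4834 -0.0008  0.5185] [[-0.796, 0.124, 0.593], [0.147, 0.989, -0.01], [-0.587, 0.079, -0.805]] F [-0.3 -0.  -1.7] w 0.157 gf 59.3
[ 0.04 -0.3  -0.08  1.93  0.02  0.88  1.36]
scene [(49, [16.0, 161.0]), (61, [220.0, 197.0]), (55, [394.0, 260.0])] scoop [268.63157589 177.50506313] bar [226.95841181 200.68782738]
side [(245, [327.0, 280.0]), (82, [340.0, 377.0])] scoop [358.83432205 153.47546986] bar [328.10589265 287.15742309]
wrist [(41, [19.0, 4.0]), (1367, [61.0, 54.0]), (30, [318.0, 234.0]), (43, [310.0, 262.0]), (42, [312.0, 295.0]), (74, [319.0, 324.0]), (704, [316.0, 354.0])] scoop [321.49331768 277.50393363] bar [76.37609183 47.31726196]
row [29.14,32.78,9.85,0.0] q7 now 1.36 n>=8
row [34.96,31.99,17.82,0.0] q7 now 1.36 n>=10
```

```bash
python3 - <<'E'
from h import *
go((.46,.29,.48),90,L=0); go((.4438,.3642,.19),90)
E
```

```text
row [8.51,28.12,1.45,-8.8] q7 now 1.36 n>=5
row [27.96,32.94,8.25,-8.8] q7 now 1.36 n>=8
```

```bash
f='grep -A2 position'; python3 -m inch '[[1.5,5,0,-8.8],[3,10,0.5,-8.8],[5,15,1,-8.8],[7,20,1.5,-8.8],[8.5,25,1.5,-8.8],[10,28,2,-8.8],[14,30,3.5,-8.8],[18,32,5,-8.8]]' |$f;   python3 - <<'E'
from h import *
s=st();print(np.round(s['q'],2)); 
go((.445,.364,.17),90); go((.445,.364,.073),90)
E
```

```text
position: [0.4094, 0.3438, 0.3985]
eef_rot: [[-0.803, 0.001, 0.595], [-0.005, 1.0, -0.008], [-0.595, -0.009, -0.803]]
contact_force: [-0.3, 0.2, -2.8]
47.75 [0.4094 0.3438 0.3985] [[-0.803, 0.001, 0.595], [-0.005, 1.0, -0.008], [-0.595, -0.009, -0.803]] F [-0.3  0.2 -2.8] w 0.156 gf 59.5
[-0.11 -0.05 -0.77  1.94  0.59  0.9   0.39]
row [10.73,2.23,4.96,0.0] q7 now 0.39 n>=2
row [16.51,2.32,12.75,0.0] q7 now 0.39 n>=4
```

```bash
f='grep -A4 position'; python3 -m inch '[[4,1,1.5,0],[8,2,3.5,0],[10.7,2.2,5,0],[12.5,2.3,7.3,0],[14.3,2.3,9.7,0],[15.5,2.3,11.3,0],[16.3,2.3,12.4,0],[16.3,2.3,12.4,0]]' |$f;  python3 -m inch '[[0,0,0,0],[0,0,0,0]]'|$f;  python3 - <<'E'
from h import *
s=st();print(np.round(s['q'],2)); R=np.array(s['eef_rot']); print(np.array(s['position'])+.155*R[:,2])
E
```

```text
position: [0.3528, 0.3623, 0.2003]
eef_rot: [[-0.806, 0.001, 0.592], [-0.007, 1.0, -0.011], [-0.592, -0.013, -0.806]]
contact_force: [-0.4, 0.7, -0.0]
gripper_width: 0.154
gripper_force: 59.5
position: [0.3533, 0.363, 0.2028]
eef_rot: [[-0.803, 0.001, 0.595], [-0.006, 1.0, -0.009], [-0.595, -0.011, -0.803]]
contact_force: [-0.8, 0.3, -2.9]
gripper_width: 0.153
gripper_force: 59.5
48.75 [0.3533 0.363  0.2028] [[-0.803, 0.001, 0.595], [-0.006, 1.0, -0.009], [-0.595, -0.011, -0.803]] F [-0.8  0.3 -2.9] w 0.153 gf 59.5
[-0.27  0.24 -0.82  2.17  1.12  0.82 -0.29]
[0.44555654 0.36150784 0.07831561]
```

```bash
f='grep -A4 position'; python3 -m inch '[[0.2,0,0.3,0],[0.2,0,0.3,0]]'|$f; python3 -m inch '[[0,0,0,0],[0,0,0,0],[0,0,0,0]]' 0.2|$f; python3 -m inch '[[0,0,-2,0],[0,0,-5,0],[0,0,-8,0],[0,0,-12,0],[0,0,-12,0]]'|$f; python3 - <<'E'
from h import *
s=st();print(np.round(s['q'],2)); c=shot('scene','a20');r0=load('scene0')['color']
for n,(x0,x1,y0,y1) in {'lip':(450,515,345,375),'fin':(485,510,270,300),'floor':(455,515,300,365)}.items():
    r=cv2.matchTemplate(c['color'][y0-15:y1+15,x0-15:x1+15],r0[y0:y1,x0:x1],cv2.TM_CCOEFF_NORMED); print(n,np.array(cv2.minMaxLoc(r)[3])-15,round(float(r.max()),3))
hsv=cv2.cvtColor(c['color'],cv2.COLOR_RGB2HSV);k,l,q,ce=cv2.connectedComponentsWithStats(cv2.inRange(hsv,(5,150,40),(15,255,200)))
print([(int(q[i,4]),np.round(ce[i]).tolist()) for i in range(1,k) if q[i,4]>20 and ce[i][1]>180])
E
```

```text
position: [0.3534, 0.3625, 0.1986]
eef_rot: [[-0.804, 0.001, 0.595], [-0.006, 1.0, -0.01], [-0.595, -0.012, -0.804]]
contact_force: [0.1, 0.2, -1.2]
gripper_width: 0.155
gripper_force: 59.5
position: [0.3533, 0.3628, 0.1987]
eef_rot: [[-0.804, 0.001, 0.595], [-0.007, 1.0, -0.01], [-0.595, -0.012, -0.803]]
contact_force: [0.3, -0.8, -0.0]
gripper_width: 0.401
gripper_force: 0.0
position: [0.2798, 0.3665, 0.2996]
eef_rot: [[-0.799, -0.004, 0.601], [-0.007, 1.0, -0.003], [-0.601, -0.007, -0.799]]
contact_force: [-0.1, 0.0, 0.4]
gripper_width: 0.4
gripper_force: 0.0
49.75 [0.2798 0.3665 0.2996] [[-0.799, -0.004, 0.601], [-0.007, 1.0, -0.003], [-0.601, -0.007, -0.799]] F [-0.1  0.   0.4] w 0.4 gf 0.0
[-0.23 -0.08 -0.93  2.17  0.71  0.88 -0.02]
lip [-3 -1] 0.946
fin [-2  4] 0.778
floor [-2 -1] 0.966
[(134, [227.0, 192.0]), (21, [392.0, 262.0]), (175, [493.0, 288.0])]
```

Scoop is back on the mat and empty, with no stray blanks. Next, turn the carousel on by pushing the grip bar's near end with the closed fingers, moving in +y.

```bash
python3 - <<'E'
from h import *
go((.36,.33,.52),L=0); go((.47,.10,.50),90,L=0);go((.507,-.205,.28),90,L=.173)
E
```

```text
row [-19.63,-3.74,-13.03,0.0] q7 now -0.02 n>=4
row [-27.07,-26.74,-4.68,0.0] q7 now -0.02 n>=7
row [-16.62,-57.04,-1.96,0.0] q7 now -0.02 n>=11
```

```bash
f='grep -A1 position'; python3 -m inch '[[-5,-0.5,-4,0],[-9,-1,-8,0],[-14,-2.5,-11,0],[-18,-4,-12,0],[-22,-8,-10,0],[-24,-13,-8,0],[-26,-18,-6,0],[-27,-22,-5,0]]' 1|$f; python3 -m inch '[[0,-4.5,0,0],[0,-9,0,0],[0,-13.5,0,0],[0,-18,0,0],[0,-20,0,0]]' |$f; python3 - <<'E'
from h import *
s=st();print(np.round(s['q'],2))
go((.507,-.205,.26),90,L=.173);go((.507,-.205,.171),90,L=.173)
E
python3 ptr.py 75.5 scene a21
```

```text
position: [0.4578, 0.1717, 0.4974]
eef_rot: [[-0.805, 0.002, 0.593], [-0.006, 1.0, -0.013], [-0.593, -0.014, -0.805]]
position: [0.4808, -0.0206, 0.489]
eef_rot: [[-0.82, 0.002, 0.573], [-0.005, 1.0, -0.01], [-0.573, -0.012, -0.82]]
51.1 [ 0.4808 -0.0206  0.489 ] [[-0.82, 0.002, 0.573], [-0.005, 1.0, -0.01], [-0.573, -0.012, -0.82]] F [-0.3 -0.  -0.5] w 0.002 gf 0.0
[ 0.38 -0.3  -0.32  1.96 -0.14  0.85  1.68]
row [11.07,-18.16,3.17,0.0] q7 now 1.68 n>=4
row [16.17,-18.06,10.46,0.0] q7 now 1.68 n>=5
0.07 12 az 78.4 w 7.4 [259. 276.]
0.09 12 az 77.6 w 6.4 [266. 280.]
0.11 12 az 77.2 w 5.7 [274. 284.]
0.13 12 az 77.2 w 4.9 [281. 288.]
0.142 5 az 76.8 w 4.9 [286. 291.]
```

```bash
f='grep -A2 position'; python3 -m inch '[[1,-4.5,0,0],[3,-9,1,0],[6,-13.5,2,0],[9,-17,2.5,0],[11,-18.1,3.2,0],[12.8,-18.1,5.6,0],[14.5,-18.1,8,0],[16.1,-18.1,10.4,0]]' |$f; python3 -m inch '[[0,0,0,0],[0,0,0,0]]' |$f; python3 - <<'E'
from h import *
s=st();print(np.round(s['q'],2)); print('tip',np.array(s['position'])+.173*np.array(s['eef_rot'])[:,2])
E
```

```text
position: [0.4076, -0.2009, 0.3121]
eef_rot: [[-0.821, 0.001, 0.571], [-0.005, 1.0, -0.01], [-0.571, -0.011, -0.821]]
contact_force: [1.2, 0.5, -0.1]
position: [0.4084, -0.2005, 0.3142]
eef_rot: [[-0.82, -0.0, 0.572], [-0.006, 1.0, -0.009], [-0.572, -0.011, -0.82]]
contact_force: [-0.1, 0.2, 0.6]
52.15 [ 0.4084 -0.2005  0.3142] [[-0.82, -0.0, 0.572], [-0.006, 1.0, -0.009], [-0.572, -0.011, -0.82]] F [-0.1  0.2  0.6] w -0.003 gf 0.0
[ 0.38 -0.21  0.12  2.26 -0.46  0.58  2.4 ]
tip [ 0.50740707 -0.20197196  0.1722841 ]
```

```bash
f='grep -A2 position'; python3 -m inch '[[0,0.6,0,0],[0,1.2,0,0],[0,1.8,0,0],[0,2.3,0,0],[0,2.8,0,0],[0,3.3,0,0],[0,3.8,0,0],[0,3.8,0,0]]' |$f; cat > p2.py <<'E'
from h import *
ax=np.array([.5303,-.156]); c=shot('scene','p2'); g=c['color'].max(2).astype(float)
# darkest radial line: mean darkness along r .06-.14
az=np.arange(0,100,.5); sc=[]
for a in az:
    P=[pix(c,[ax[0]+r*np.cos(np.radians(a)),ax[1]+r*np.sin(np.radians(a)),.023]) for r in np.linspace(.07,.14,15)]
    sc.append(np.mean([g[int(round(p[1])),int(round(p[0]))]<50 for p in P]))
sc=np.array(sc); m=sc>.7; print('ptr az',az[m].min() if m.any() else None,az[m].max() if m.any() else None,'mid',az[m].mean() if m.any() else None, sc.max())
E
python3 p2.py
```

```text
position: [0.4081, -0.1631, 0.3148]
eef_rot: [[-0.818, 0.002, 0.575], [-0.006, 1.0, -0.011], [-0.575, -0.012, -0.818]]
contact_force: [0.1, 0.1, 0.6]
ptr az 56.5 59.5 mid 58.0 1.0
```

```bash
f='grep -A2 position'; python3 -m inch '[[0,0.4,0,0],[0,0.7,0,0],[0,1,0,0],[0,1.3,0,0],[0,1.3,0,0]]' |$f; python3 p2.py
```

```text
position: [0.4081, -0.1494, 0.3143]
eef_rot: [[-0.819, 0.0, 0.574], [-0.007, 1.0, -0.009], [-0.574, -0.011, -0.819]]
contact_force: [-1.2, -0.2, -0.0]
ptr az 27.0 29.5 mid 28.25 1.0
```

```bash
f='grep -A2 position'; python3 -m inch '[[0,-0.5,0,0],[0,-1.5,0,0],[0,-3,0,0],[-2,-4,-3,0],[-5,-4,-7,0],[-8,-4,-11,0],[-8,-4,-11,0]]' |$f; cat > p3.py <<'E'
from h import *
ax=np.array([.5303,-.156])
for cam in('scene','wrist','side'):
    c=shot(cam,cam+'22'); g=c['color'].astype(int); hsv=cv2.cvtColor(c['color'],cv2.COLOR_RGB2HSV)
    def scan(rs,z,f):
        o=[]
        for r in rs:
            az=np.arange(10,48,.1); P=[pix(c,[ax[0]+r*np.cos(np.radians(a)),ax[1]+r*np.sin(np.radians(a)),z]) for a in az]
            v=np.array([f(int(round(p[1])),int(round(p[0]))) if 0<=p[0]<639 and 0<=p[1]<479 else False for p in P])
            o.append((round(r,3),round(az[v].mean(),1),round(v.sum()*.1,1)) if v.any() else (r,None))
        return o
    print(cam,'ptr',scan((.09,.11,.13,.142),.023,lambda y,x:g[y,x].max()<60)); print('  brass',scan((.162,.168,.174,.185,.19),.02,lambda y,x:hsv[y,x,0] in range(18,30) and hsv[y,x,1]>200 and hsv[y,x,2]>90))
E
python3 p3.py
```

```text
position: [0.4194, -0.1953, 0.4575]
eef_rot: [[-0.814, 0.003, 0.58], [-0.007, 1.0, -0.014], [-0.58, -0.015, -0.814]]
contact_force: [0.3, -0.3, 0.7]
scene ptr [(0.09, np.float64(25.5), np.float64(6.3)), (0.11, np.float64(24.8), np.float64(4.1)), (0.13, np.float64(24.7), np.float64(3.4)), (0.142, np.float64(24.8), np.float64(2.3))]
  brass [(0.162, np.float64(29.0), np.float64(2.6)), (0.168, np.float64(29.0), np.float64(2.6)), (0.174, np.float64(29.4), np.float64(3.1)), (0.185, np.float64(28.5), np.float64(4.6)), (0.19, np.float64(28.8), np.float64(2.8))]
wrist ptr [(0.09, np.float64(26.3), np.float64(1.6)), (0.11, np.float64(26.3), np.float64(32.8)), (0.13, np.float64(24.8), np.float64(29.6)), (0.142, np.float64(24.4), np.float64(28.0))]
  brass [(0.162, None), (0.168, None), (0.174, None), (0.185, np.float64(29.1), np.float64(0.2)), (0.19, None)]
side ptr [(0.09, np.float64(22.6), np.float64(5.5)), (0.11, np.float64(22.7), np.float64(5.1)), (0.13, np.float64(22.5), np.float64(4.6)), (0.142, None)]
  brass [(0.162, None), (0.168, None), (0.174, None), (0.185, None), (0.19, None)]
```

```bash
python3 - <<'E'
from h import *
go((.495,-.189,.23),90,L=.173);go((.495,-.189,.172),90,L=.173)
E
python3 p2.py
```

```text
row [6.11,0.56,5.14,0.0] q7 now 2.27 n>=1
row [9.42,0.60,9.90,0.0] q7 now 2.27 n>=2
ptr az 23.5 26.5 mid 25.0 1.0
```

```bash
f='grep -A2 position'; python3 -m inch '[[3,0.3,2.5,0],[6.1,0.6,5.1,0],[7.8,0.6,7.5,0],[9.4,0.6,9.9,0],[9.4,0.6,9.9,0],[9.4,0.6,9.9,0]]' |$f; python3 p2.py;  python3 -m inch '[[-0.8,0,0.6,0],[-1.4,0,1,0],[-1.8,0,1.3,0],[-1.8,0,1.3,0]]' |$f; python3 p2.py
```

```text
position: [0.397, -0.1867, 0.3143]
eef_rot: [[-0.822, -0.004, 0.57], [-0.007, 1.0, -0.003], [-0.57, -0.007, -0.822]]
contact_force: [0.4, -0.1, -0.8]
ptr az 23.5 26.5 mid 25.0 1.0
position: [0.4201, -0.1876, 0.3151]
eef_rot: [[-0.82, -0.003, 0.572], [-0.008, 1.0, -0.006], [-0.572, -0.009, -0.82]]
contact_force: [-0.3, -1.0, -0.3]
ptr az 23.5 26.5 mid 25.0 1.0
```

```bash
python3 -m inch '[[-0.2,0,0.15,0],[-0.4,0,0.3,0],[-0.4,0,0.3,0]]' | grep -A2 position; python3 p2.py;  python3 -m inch '[[-0.2,0,0.15,0],[-0.2,0,0.15,0],[-0.2,0,0.15,0]]' |grep contact; python3 p2.py
```

```text
position: [0.4243, -0.1877, 0.3143]
eef_rot: [[-0.821, -0.002, 0.571], [-0.007, 1.0, -0.006], [-0.571, -0.008, -0.821]]
contact_force: [-0.0, -0.1, 0.9]
ptr az 23.5 26.5 mid 25.0 1.0
contact_force: [-1.5, -0.3, 0.3]
ptr az 25.0 28.0 mid 26.5 1.0
```

```bash
python3 -m inch '[[0,0,0,0],[0,0,0,0]]' |grep contact; python3 p2.py;  python3 -m inch '[[-0.1,0,0.07,0],[-0.1,0,0.07,0],[-0.1,0,0.07,0],[-0.1,0,0.07,0]]' |grep contact; python3 p2.py
```

```text
contact_force: [-1.8, 0.4, -0.6]
ptr az 25.0 28.0 mid 26.5 1.0
contact_force: [-0.4, -0.8, -0.4]
ptr az 28.5 31.5 mid 30.0 1.0
```

```bash
python3 -m inch '[[0.8,0,-0.6,0],[2,0,-1.4,0],[4,0,-4,0],[7,0,-8,0],[9,0,-13,0],[9,0,-18,0],[9,0,-18,0],[9,0,-18,0]]' |grep -A2 position; python3 p3.py; python3 p2.py; python3 - <<'E'
from h import *
c=load('side22');hsv=cv2.cvtColor(c['color'],cv2.COLOR_RGB2HSV);
k,l,q,ce=cv2.connectedComponentsWithStats(cv2.inRange(hsv,(17,150,80),(30,255,255)))
print([(int(q[i,4]),np.round(ce[i]).tolist()) for i in range(1,k) if q[i,4]>15 and 200<ce[i][1]<330],pix(c,[.6966,-.0674,.02]))
E
```

```text
position: [0.3256, -0.2607, 0.3732]
eef_rot: [[-0.83, -0.015, 0.557], [-0.003, 1.0, 0.022], [-0.557, 0.016, -0.83]]
contact_force: [1.1, 0.3, -0.1]
scene ptr [(0.09, np.float64(29.9), np.float64(5.0)), (0.11, np.float64(29.9), np.float64(4.1)), (0.13, np.float64(29.4), np.float64(4.3)), (0.142, np.float64(29.8), np.float64(3.1))]
  brass [(0.162, np.float64(29.0), np.float64(2.6)), (0.168, np.float64(29.0), np.float64(2.6)), (0.174, np.float64(28.8), np.float64(3.1)), (0.185, np.float64(28.8), np.float64(4.0)), (0.19, np.float64(28.6), np.float64(3.3))]
wrist ptr [(0.09, None), (0.11, None), (0.13, None), (0.142, np.float64(22.8), np.float64(1.2))]
  brass [(0.162, None), (0.168, None), (0.174, None), (0.185, None), (0.19, np.float64(29.4), np.float64(0.7))]
side ptr [(0.09, np.float64(27.9), np.float64(5.1)), (0.11, np.float64(27.2), np.float64(3.9)), (0.13, np.float64(27.6), np.float64(4.6)), (0.142, None)]
  brass [(0.162, None), (0.168, None), (0.174, None), (0.185, None), (0.19, None)]
ptr az 28.5 31.5 mid 30.0 1.0
[(19, [428.0, 238.0]), (88, [383.0, 293.0])] [386.08547271 289.31731555]
```

```bash
cat > jc.py <<'E'
from h import *
J=np.array([.5303,-.156])+.11*np.array([np.cos(np.radians(209)),np.sin(np.radians(209))])
for n in('wrist','scene','side'):
    c=shot(n,n+'30'); print(n,'jar floor px',np.round(pix(c,[*J,.022])),'rim',np.round(pix(c,[*J,.1])))
    hsv=cv2.cvtColor(c['color'],cv2.COLOR_RGB2HSV); k,l,q,ce=cv2.connectedComponentsWithStats(cv2.inRange(hsv,(5,130,40),(15,255,255)))
    for i in range(1,k):
        if q[i,4]>25:
            X=at(c,*ce[i],.05)
            if np.hypot(*(X[:2]-J))<.07: print('  ',q[i].tolist(),np.round(ce[i]),np.round(X,3))
st()
E
python3 jc.py; python3 -c "
from h import *
go((.44,-.02,.55),90,L=0)"
```

```text
wrist jar floor px [365.  99.] rim [376. 156.]
   [342, 107, 64, 44, 1405] [370. 125.] [ 0.441 -0.207  0.05 ]
scene jar floor px [235. 231.] rim [232. 202.]
side jar floor px [286. 379.] rim [284. 354.]
   [271, 358, 20, 16, 216] [281. 366.] [ 0.428 -0.198  0.05 ]
58.1 [ 0.3261 -0.2587  0.3714] [[-0.832, -0.018, 0.555], [-0.005, 1.0, 0.025], [-0.555, 0.018, -0.831]] F [ 0.2 -0.6  0.4] w 0.004 gf 0.0
row [-19.50,23.98,-7.94,1.0] q7 now 2.69 n>=6
```

```bash
python3 - <<'E'
from h import *
for f,(x0,x1,y0,y1,s) in {'wrist30':(325,420,75,190,4),'side30':(258,312,335,400,3)}.items():
    c=load(f)['color'].astype(int); rb=c[:,:,0]-c[:,:,2]; print(f)
    for y in range(y0,y1,s): print(y,' '.join('%3d'%rb[y:y+2,x:x+2].mean() for x in range(x0,x1,s)))
E
```

```text
wrist30
75  30  19  12  12  12  12  13  20  20  28  21  23  21  20  13  13  13  12  14  14  12  36  49  53
79  20  14  13  13  12  13  19  18  22  21  34  29  20  20  16  18  21  19  21  21  13  29  16  51
83  18  11  15  13  13  13  19  22  19  19  25  37  29  32  22  19  21  20  19  20  20  16  28  55
87  12  14  14  14  14  19  20  25  26  20  19  35  29  27  21  20  20  18  21  19  19  19  17  32
91  13  14  11  13  18  18  22  30  27  22  21  19  17  14  25  27  24  21  20  26  32  14  18  17
95  12  13  11  18  19  19  33  31  32  27  22  17  15  14  22  30  33  37  34  31  31  15   8  23
99  14  15  18  20  19  36  33  32  31  28  24  22  15  16  27  29  34  35  34  31  28  13  10  30
103  11  14  17  23  32  34  38  31  34  31  26  27  24  15  31  34  33  36  37  35  27   9  13  15
107  12  14  24  31  32  33  36  35  32  25  27  28  40  46  72  93 102  90  54  38  28  15  13  13
111  10  13  12  23  32  32  35  24  34  63 101  93  77  71  73 100 111 108 103  93  64  22  13  16
115  12  11  13  13  22  29  30  58 109 108 102  96  92  81  92 102 110 107 103  90  47  35  34  16
[... 2779 characters left out ...]
   1   0   0   0
374  38  18  10  11  15  25  37  42  42  22  13  16  15  11   1   0   0   0
377  38  21  11  11  20  24  26  27  24  16  12  13  16  15  10   2   0   0
380  37  27  13  12  17  24  27  26  20  15  12  12  17  15  15  10   4   0
383  37  32  14  12  15  17  18  21  18  17  13  14  15  15  15  12  23  27
386  33  35  19  11  15  16  15  15  15  15  11  13  13  12  11  14  53  74
389  38  37  25  14  12  12  12  13  12  12  12  12  12  12  13  22  68  76
392  46  35  34  17  12  11  12  11  12  11  12  12  12  13  17  41  73  73
395  63  36  35  30  22  13  12  10  12  11  11  13  13  18  32  46  76  75
398  45  38  35  34  34  33  29  17  13  13  15  19  25  34  36  45  77  77
```

```bash
python3 - <<'E'
from h import *
J=np.array([.434,-.209,.09]); c=load('wrist30'); s=robot.state()
for (u,v) in ((180,300),(500,300),(180,240)):
    o,d=ray(c,u,v); d/=np.linalg.norm(d); print((u,v),'view tilt deg',np.degrees(np.arccos(-d[2])))
    cam=J-d*.33; sh=cam-o; p=np.array(s['position'])+sh; print(' TCP',np.round(p,3),'r',np.hypot(*p[:2]))
    go(p,L=0)
for n in('scene30','side30'):
    c=load(n); hsv=cv2.cvtColor(c['color'],cv2.COLOR_RGB2HSV); k,l,q,ce=cv2.connectedComponentsWithStats(cv2.inRange(hsv,(4,150,35),(15,255,200)))
    print(n,[(int(q[i,4]),np.round(ce[i]).tolist()) for i in range(1,k) if q[i,4]>15 and ce[i][1]>180])
E
```

```text
(180, 300) view tilt deg 63.603162724686236
 TCP [ 0.212 -0.095  0.306] r 0.2324282999387914
row [13.03,16.42,-0.53,0.0] q7 now 2.69 n>=4
(500, 300) view tilt deg 66.05299171685316
 TCP [ 0.23  -0.37   0.294] r 0.4360982308299869
row [12.34,-11.12,0.88,0.0] q7 now 2.69 n>=3
(180, 240) view tilt deg 54.63191236496205
 TCP [ 0.241 -0.094  0.351] r 0.25915999256131256
row [8.12,16.55,-2.58,0.0] q7 now 2.69 n>=3
scene30 [(268, [227.0, 194.0]), (20, [222.0, 204.0]), (60, [396.0, 260.0]), (211, [493.0, 291.0]), (27, [266.0, 403.0])]
side30 [(51, [230.0, 183.0]), (28, [235.0, 190.0]), (223, [329.0, 282.0]), (189, [281.0, 366.0])]
```

```bash
python3 - <<'E'
from h import *
go((.45,-.15,.48),L=0)
E
python3 -m inch '[[-2,1,-3,0],[-6,4,-6,0],[-9,7,-8,8],[-11,9,-9,16],[-12,10,-9.5,24],[-12,10,-9.5,32],[-12,10,-9.5,40],[-12,10,-9.5,48]]' | grep -A2 position;  python3 -m inch '[[0,0,0,68],[0,0,0,68],[0,0,0,68],[0,0,0,68],[0,0,0,68],[0,0,0,68],[0,0,0,68],[0,0,0,68]]' | grep -A2 position;  python3 -m inch '[[0,0,0,64],[0,0,0,64],[0,0,0,64],[0,0,0,64],[0,0,0,64],[0,0,0,64],[0,0,0,64],[0,0,0,64]]' | grep -A2 position; python3 - <<'E'
from h import *
J=np.array([.434,-.209,.06]); c=shot('wrist','w31'); s=st(); print(np.round(s['q'],2),pix(c,J))
for (u,v) in ((320,200),(320,120),(320,40),(150,300)):
    o,d=ray(c,u,v); d/=np.linalg.norm(d); cam=J-d*.40; p=np.array(s['position'])+cam-o; print((u,v),'tilt %.0f'%np.degrees(np.arccos(-d[2])),'cam',np.round(o,3),' TCP',np.round(p,3),'r %.3f'%np.hypot(*p[:2]))
E
```

```text
row [-16.38,10.84,-1.89,0.0] q7 now 2.69 n>=3
position: [0.4133, -0.1908, 0.4724]
eef_rot: [[-0.586, 0.619, 0.524], [0.757, 0.648, 0.081], [-0.289, 0.444, -0.848]]
contact_force: [-0.2, -0.4, -0.2]
position: [0.4125, -0.192, 0.4716]
eef_rot: [[0.357, 0.774, 0.523], [0.884, -0.461, 0.08], [0.303, 0.434, -0.849]]
contact_force: [0.8, 0.1, 0.5]
position: [0.4125, -0.192, 0.4716]
eef_rot: [[0.852, 0.02, 0.523], [-0.026, -0.997, 0.08], [0.523, -0.081, -0.849]]
contact_force: [0.3, 0.1, -0.1]
60.55 [ 0.4125 -0.192   0.4717] [[0.852, 0.019, 0.523], [-0.026, -0.996, 0.08], [0.523, -0.082, -0.849]] F [-0.2 -0.7  0.4] w -0.005 gf 0.0
[ 0.68 -0.28 -0.13  1.99 -0.45  1.03 -0.88] [359.62264876 377.65278598]
(320, 200) tilt 20 cam [ 0.498 -0.192  0.489]  TCP [ 0.213 -0.238  0.418] r 0.319
(320, 120) tilt 33 cam [ 0.498 -0.192  0.489]  TCP [ 0.134 -0.236  0.379] r 0.272
(320, 40) tilt 44 cam [ 0.498 -0.192  0.489]  TCP [ 0.072 -0.234  0.331] r 0.245
(150, 300) tilt 30 cam [ 0.498 -0.192  0.489]  TCP [ 0.331 -0.411  0.387] r 0.528
```

```bash
python3 -m inch '[[0.5,4,0.5,0],[0.7,8,0.5,0],[0.8,12,0.6,0],[0.8,13.5,0.6,0],[0.8,13.5,0.6,0],[0.8,13.5,0.6,0]]' | grep -A2 position; python3 - <<'E'
from h import *
J=np.array([.434,-.209,.054]); c=shot('wrist','w32'); p=pix(c,J); print(p,pix(c,[.434,-.209,.1]))
# rectify plane z=.054 onto 1 px/mm grid
g=[[J[0]+(i-50)/1000,J[1]+(j-50)/1000,.054] for i in range(101) for j in range(101)]
P=np.array([pix(c,x) for x in g]).astype(np.float32).reshape(101,101,2); im=cv2.remap(c['color'],P[:,:,0],P[:,:,1],1).astype(int)
rb=im[:,:,0]-im[:,:,2]; br=im.sum(2)//3
for i in range(0,101,4): print(' '.join('%3d'%max(-9,rb[i,j]) for j in range(0,101,4)))
E
```

```text
position: [0.426, -0.3256, 0.4604]
eef_rot: [[0.852, 0.025, 0.523], [-0.02, -0.997, 0.081], [0.523, -0.08, -0.848]]
contact_force: [0.3, 1.0, 0.0]
[245.21271071 386.09634163] [233.04375144 393.82123814]
 -2  -2  -2  -5  -6  -6  -6   0   2  -8  -1  -2  -2  -1  -6   1  -7  -4   0  -5   0  -3  -1  -1  -4   0
 -3  -2  -7  -4  -5  -4  -4  -5  -2  -5  -5   4  -3  -3   1   6  -2  -3  -4  -2  -4   0  -2  -3   2  -3
 -1  -2   1  -8   0  -4  -4  -9  -1  -2  -1   1  -2   0  -2  -2  -5   0   0  -2  -1   2  -5   1  -7  -4
 -2   0  -5  -1  -4   1  -6  -2   0  -9  -4  -3  -4  -2  -7   2  -1  -2  -3  -5  -3  -5  -5   1   6  -7
 -7  -3  -1  -3  -2  -1  -6  -5  -4  -1  -3  -5   4  -6  -4  -5   0  -1  -1  -3  -1  -3  -5   0   0  29
  1  -1  -5   0  -1  -4  -2  -2  -3  -1   0   1  -1  -6  -4  -4  -8  -2  -3  -1  -8   0   0  -7  28  28
 -5  -5  -3  -3   0  -4   2  -3   0  -4  -1   1  -1  -1  -2  -7  -2   1  -2  -6  -7  -9  12  27  24   7
  2  -1   0  -3  -6  -9  -4  -4  -5  -3   0   0   2  -4  -9  -7  -1  -3  -1  -3  -4  21  27  28  -1  -1
 -4  -4  -2  -1  -6  -5  -3   0  -3  -2  -7   1  -5  -4  -4  -3  
[... 1106 characters left out ...]
   0  -6   2  -9   0  -3  -3   1  -3  -2   1  -5  -3  -1  -1  -4  -6  -2  -8
 -5  -6  -4  -9  -2  -3  -3  -2  -3   2  13  -1  -2  -5  -1   2  -3  -3  -5  -1  -3   0   0  -7  -2  74
 -5   3  -3  -1  -3  -3   1  -5  -2   0   5  -1   3  -2  -4  -1   3  -6  -3  -1  -1  -1  -3  -1   2  12
 -4   2  -4  -3  -7  -1  -4  -3  -3  -1  -1  -4  -8  -4  -1   2  -2   1  -2  -1  -9  -4  -2  -2   1  -7
  2  -3  -6   1  -3  -4  67  45  43  -3  -2   0  -4  -2  -2  -5   0  -6  -2  -5  -3  -5   0  -2  -3  -2
 -2  -4   0  -6  -9  84  84  37  43  46  -3  -2  -2   0  -3  -4  -2  -2  -2   1  -2  -1  -1  -3  -3  -2
  3   1  -4  -3  17  85  86  81  42  45  -4  -2  -2  -3  -2   0   0  -3  -1  -3  -3  -1  -4  -2  -1  -6
```

```bash
python3 - <<'E'
from h import *
fun=np.array([.502,-.263,.13])
for f in('w31','w32','wrist30','scene30','side30'):
    c=load(f); hsv=cv2.cvtColor(c['color'],cv2.COLOR_RGB2HSV); k,l,q,ce=cv2.connectedComponentsWithStats(cv2.inRange(hsv,(4,150,35),(15,255,255)))
    print(f,'fun',np.round(pix(c,fun)),'jar',np.round(pix(c,[.434,-.209,.06])),'bar',np.round(pix(c,[.53,-.156,.2])),[(int(q[i,4]),np.round(ce[i]).tolist()) for i in range(1,k) if q[i,4]>25 and ce[i][1]>(180 if f=='scene30' else 0)])
# jar through glass, scene30 & side30: hue/sat map
c=load('scene30'); hsv=cv2.cvtColor(c['color'],cv2.COLOR_RGB2HSV)
P=np.array([pix(c,[.434+.041*np.cos(a),-.209+.041*np.sin(a),z]) for a in np.linspace(0,6.28,24) for z in(.02,.1)]); x0,y0=P.min(0).astype(int);x1,y1=P.max(0).astype(int); print(x0,x1,y0,y1)
for y in range(y0-2,y1+3,2): print(y,' '.join('%2d/%-3d'%(hsv[y,x,0],hsv[y,x,2]) for x in range(x0,x1+2,2)))
E
```

```text
w31 fun [416. 318.] jar [360. 378.] bar [302. 282.] [(991, [303.0, 283.0])]
w32 fun [281. 330.] jar [244. 387.] bar [143. 293.] [(864, [142.0, 295.0])]
wrist30 fun [303. 245.] jar [370. 124.] bar [441. 338.] [(1244, [371.0, 124.0]), (27, [407.0, 302.0]), (529, [446.0, 339.0])]
scene30 fun [192. 202.] jar [234. 217.] bar [226. 192.] [(268, [227.0, 194.0]), (60, [396.0, 260.0]), (211, [493.0, 291.0]), (27, [266.0, 403.0])]
side30 fun [333. 360.] jar [285. 367.] bar [328. 279.] [(51, [230.0, 183.0]), (28, [235.0, 190.0]), (223, [329.0, 282.0]), (189, [281.0, 366.0])]
212 253 192 242
190 11/80  10/80  11/79  11/74  11/77  11/74  10/75  10/72  10/70  10/69   8/72  10/72   9/68  11/70  12/69  12/74  10/61  18/130 19/183 18/181 22/189 24/182
192 10/70  11/68  10/71  12/63  11/66  12/64  11/64  15/62  11/64  12/64  13/63  11/60  12/64  12/67  12/59  12/57  10/59  17/157 18/181 16/180 23/176 24/139
194 13/49   9/49   9/50  11/50  15/43  11/40   8/42  11/42  12/43  13/41  12/42   8/42  13/39  11/38  10/41  13/40  11/44  16/152 17/184 18/174 20/131 21/91 
196  8/43  12/41  15/36  15/40   9/38  
[... 3228 characters left out ...]
/54  30/67  17/144 15/147 12/143 21/144 21/136 22/106 14/96  16/121
238 17/182 16/180 16/179 17/178 17/166 16/110 14/99  18/104 15/70   0/65  38/66  40/63  90/53  30/66  19/140 18/150 20/136 20/119 18/97  16/116 16/148 16/167
240 17/178 17/177 17/179 17/175 16/168 15/102 16/81  15/88  17/70  50/66  45/67  60/61  60/53   0/55  18/103 19/110 16/108 16/129 17/154 17/176 17/176 17/181
242 16/178 17/175 16/175 17/176 16/152 15/88  15/81  14/81  18/65  45/62  30/64  15/62  66/57  21/54  17/122 16/152 16/161 16/171 17/179 16/177 16/177 16/175
244 17/162 16/163 17/166 16/144 15/92  16/73  17/73  16/76  15/69  45/64  15/67  170/61  90/58   8/51  16/126 16/170 16/171 17/171 17/171 16/176 16/176 16/181
```

```bash
python3 -c "
from h import *
go((.325,-.405,.43),L=0)"
```

```text
row [-10.06,7.95,-3.33,0.0] q7 now -0.65 n>=2
```

```bash
python3 -m inch '[[-3,2.5,-1,0],[-6,5,-2,0],[-9,7.5,-3,0],[-10,8,-3.3,0],[-10,8,-3.3,0],[-10,8,-3.3,0]]' | grep -A2 position; python3 - <<'E'
from h import *
J=np.array([.434,-.209,.054]); c=shot('wrist','w33'); print(np.round(pix(c,J)),np.round(pix(c,[.434,-.209,.1])))
g=[[J[0]+(i-60)/1000,J[1]+(j-60)/1000,.054] for i in range(121) for j in range(121)]
P=np.array([pix(c,x) for x in g]).astype(np.float32).reshape(121,121,2); im=cv2.remap(c['color'],P[:,:,0],P[:,:,1],1)
rb=im[:,:,0].astype(int)-im[:,:,2]; br=im.max(2)
print('rows x -60..60 (world x up), cols y; max/rb')
for i in range(0,121,5): print('%4d'%(i-60),' '.join('%3d/%-3d'%(br[i,j],max(-9,rb[i,j])) for j in range(0,121,5)))
E
```

```text
position: [0.3264, -0.4054, 0.4308]
eef_rot: [[0.851, 0.026, 0.525], [-0.019, -0.997, 0.08], [0.525, -0.078, -0.847]]
contact_force: [-0.6, -0.3, 0.5]
[177. 298.] [157. 295.]
rows x -60..60 (world x up), cols y; max/rb
 -60  34/-4   60/12  201/89  187/82  190/82  185/82  184/80  186/80  186/82  187/84  189/83  192/83  203/91  191/84  182/79  180/79  188/82  183/80  182/80  190/82  182/80  178/79  185/81  190/83  192/86 
 -55 170/73  195/86  188/82  187/80  190/82  184/82  183/81  183/79  188/82  184/82  188/85  195/85  195/86  183/80  188/82   95/39  119/54  175/78  161/71  147/65  137/61  182/77  184/79  196/87  188/83 
 -50 192/85  192/84  186/81  187/83  190/83  181/80  184/80  199/88   95/39   98/37  101/42   93/42   95/46  203/98  182/85  177/82  186/89  183/89  180/86  176/85  183/85  179/86  193/93  192/92  189/90 
 -45 192/84  190/85  187/80  189/80  189/84  185/80  100/42  105/45   90/42   99/46  102/47  106/49   94/46   99/45   97/44  180/88  164/59  171/43  174/31  170/53  197/102 194/91  190/92  190/91  194/92 
 -40 193/84  189/81  183/81  188/83  188/84   92/38   94/43  
[... 3542 characters left out ...]
11/-3  109/0   111/-2  107/-4  113/-1  111/0   114/0   113/-3  114/-1  114/0   110/0  
  50  99/-1  101/-1   99/-4  148/43  188/92  170/83  174/80   93/43   90/42   99/48   73/5   113/-4  108/0   110/0   109/-1  109/-1  113/-2  114/-3  111/0   112/1   114/-2  113/-1  106/1   108/-1  111/-1 
  55 100/-5   97/-4  177/88  160/77  173/82  172/81  158/76  100/44  101/44   99/45  102/46   79/18   90/-1  111/0   112/0   110/-3  110/-2  110/-1  115/-2  108/-3  108/-2  111/0   113/-3  114/-1  118/-1 
  60  97/-4  168/83  173/82  176/84  170/79  180/88  127/58  101/47  102/48  101/46  102/45  105/47   74/11   97/-2  111/-1  113/-2  107/1   106/-1  113/-2  113/2   112/0   114/-1  109/-1  110/-2  109/-3
```

```bash
python3 - <<'E'
from h import *
c=shot('scene','a40');r0=load('scene0')['color']; d=shot('side','s40')
for n,(x0,x1,y0,y1) in {'lip':(450,515,345,375),'fin':(485,510,270,300),'fintop':(488,506,272,286),'floor':(455,515,300,365),'hook':(225,295,345,415),'pjar':(395,436,358,412),'sand':(376,410,232,268)}.items():
    r=cv2.matchTemplate(c['color'][y0-12:y1+12,x0-12:x1+12],r0[y0:y1,x0:x1],cv2.TM_CCOEFF_NORMED); print(n,np.array(cv2.minMaxLoc(r)[3])-12,round(float(r.max()),3))
for n,cc in(('scene',c),('side',d),('w31',load('w31')),('w33',load('w33')),('w30',load('wrist30'))):
    hsv=cv2.cvtColor(cc['color'],cv2.COLOR_RGB2HSV); k,l,q,ce=cv2.connectedComponentsWithStats(cv2.inRange(hsv,(3,150,22),(14,255,255)))
    print(n,[(int(q[i,4]),np.round(ce[i]).tolist()) for i in range(1,k) if q[i,4]>25 and ce[i][1]>(180 if n=='scene' else 0)])
# fin column profile: handle top corners
for cc in(load('scene0'),c):
    hsv=cv2.cvtColor(cc['color'],cv2.COLOR_RGB2HSV); m=cv2.inRange(hsv,(2,120,15),(16,255,140))[265:325,480:515]; ys,xs=np.nonzero(m); print('fin px',len(ys),'top',ys.min()+265,xs[ys==ys.min()].mean()+480,'bot',ys.max()+265,'cent',ys.mean()+265,xs.mean()+480)
E
python3 p2.py
```

```text
lip [-3 -1] 0.945
fin [-1  0] 0.988
fintop [-1  0] 0.985
floor [-2 -1] 0.966
hook [0 0] 0.998
pjar [0 0] 0.997
sand [0 0] 0.998
scene [(489, [228.0, 198.0]), (180, [493.0, 290.0])]
side [(178, [231.0, 189.0]), (389, [329.0, 286.0]), (61, [286.0, 366.0])]
w31 [(932, [302.0, 283.0])]
w33 [(693, [53.0, 172.0]), (499, [170.0, 304.0])]
w30 [(908, [373.0, 123.0]), (484, [446.0, 339.0])]
fin px 496 top 275 496.5 bot 324 cent 295.4052419354839 496.48387096774195
fin px 517 top 274 496.0 bot 324 cent 296.073500967118 497.0135396518375
ptr az 28.5 31.5 mid 30.0 1.0
```

The scoop stands flat on the mat, the bystanders have not moved, no stray blanks show, and the pointer is about 1° from the brass mark. Handing in.

```bash
python3 -c "
from rig import robot
print(robot.job_done())"
```

```text
the job is handed in; nothing more can be done
None
```

I handed the job in, but the rig gave no verdict: I poured the four blanks found from the scoop through the funnel, though I could not count all four in the jar (none show anywhere else). The pointer is about 1° from the brass mark, pushed there on the grip bar with closed fingers rather than gripped, the empty scoop stands flat on the mat, and the bench hook, paint jar and sanding block have not moved.

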